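# Strip the strap clamp and put its parts away

## Robot

A 6-joint arm with a two-finger parallel gripper is mounted at the origin on a cart in front of the work surface, level with it; the furniture and walls round the work are solid. World frame = base frame: x ahead of the robot, y to its left, z up, the work surface at z = 0. Lengths are in m, angles in rad, forces in N, time in s.
With the tool pointing down it reaches from about 0.4 to 0.825 m from the base axis. Payload 7 kg.
Tool frame: the origin (TCP) lies at the very end of the fingers, on their centre line; the grasp point (between the pads) lies 19 mm behind it; z points along the fingers, y is the line along which they close (so a half turn about z gives the same grasp; the last joint's range is limited). The gripper opens to 85 mm and grips with 20 to 120 N. Pads are 22 mm wide; open, the fingers measure 114 mm over their backs; the gripper's body (76 mm by 85 mm) begins 54 mm behind the grasp point. The pads swing forward as they close: fully open they stand 13 mm farther back than shut.
Start: joints at [-0.904, 0.359, 0.012, 0, -1.224, -0.288], TCP at [0.25, -0.627, 0.231] pointing down, gripper open.
Joint ranges: [-3.07, 3.07], [-1.43, 2.12], [-1.02, 1.25], [-3.03, 1.67], [-3.05, -0], [-3.03, 3.03]. Speed limits (rad/s): [2.39, 2.39, 3.01, 3.14, 3.14, 3.14].

## Interface

Orientations are given as a rotation vector (axis times angle).
In Python, from workcell import state, read_camera, close_job gives the robot as it stands.
- The arm moves only by the tool send_rows, never from a script. Its argument "motion" is a list that holds one entry, the list of rows, each a list of 7 numbers: the turn, a rotation vector about the tool's x, y, z in degrees, then the shift along the tool's x, y, z in mm, then the finger opening in mm, from 0 to 85.4. In form: [[[ax, ay, az, tx, ty, tz, hand], ...]]. A call has exactly 8 rows; each row shifts and turns the commanded pose from where the row before left it, along the tool's axes as they then stand; what a row does not reach is not made up. A row lasts 1/12 s, in which the tool goes at most 41.7 mm and 7.16 degrees, less where a joint would pass 70% of its speed; a pose out of reach is approached as far as the arm can. A call with a gripper value outside its range is refused whole. The fingers move at their own pace and stop on an object; "squeeze" is the grip in N (left out, the last holds). Time passes only in rows, so rows that do not move let the fingers close, or fill a call up. It gives the time, the measured TCP pose, the force, the opening and the grip force at its end, in the units of the state.
- state(): the state, without advancing time (a new reading comes with each control period).
- read_camera(name): name is "scene" or "top" or "wrist"; returns a dict with "img" (400x640x3 uint8, red, green, blue), "range_z" (400x640 float32, m along the optical axis (not along the pixel's ray), 0 where there is no reading), "fovy" (degrees; the focal length in pixels is half the picture's height over the tangent of half this angle, whatever the lens; pixels are square), "cx", "cy" (the principal point, pixels), "extrinsics" (4x4, takes a point from camera to world coordinates). Camera axes: x right, y down, z forward; pixel columns grow to the right and rows downward; lengths in m; the calibration is good to about 2 mm. The wrist camera is an equidistant fisheye: a pixel r from the principal point sees the ray r / f radians off the axis. A picture is of the moment at which its call begins.
- close_job(): hands the job in; it is judged then, once.
The state is a dict: "time": time; "joint_positions": joint angles; "qd": joint speeds; "effort": joint torques, N m; "position": TCP position; "tool_rot": TCP orientation; "contact_force": force on the tool from outside, world axes, zero at the start; "torque": the same for the moment, N m; "gripper_width": finger opening in m; "gripper_force": force on a finger pad.
Only numpy, scipy, OpenCV 4.12 (cv2) and the standard library are available. Lean on these libraries where they do the work, as an engineer would, in place of code of your own. Each camera call takes 0.05 s, during which the arm holds its last target. There are 200 camera calls.

## Task

The aluminium block on the clamping plate is finished and the nut is already off. Take the clamp stack apart and put each thing in its own place: the thick washer over the pin of the washer post, the slotted strap lying between the dowels of its cradle, the step block standing in its wooden pocket, and the aluminium block lying flat in the blue tray. Every part must be fully home in its place, and no part may be tipped over on the way.

Things in the scene. Friction and masses are not known exactly. Their poses are not given: they have to be found in the camera images.
- plate: Dark iron T-slot clamping plate, fixed: 90 x 206 mm in x, y, top 18 mm up; origin at the centre of its underside. A fixed stud, 12 mm thick, rises from there to 92 mm. Along its y: aluminium block (centre 60 mm to +y), step block (63 mm to -y); the strap bridges them, stud through its slot; the washer lies on the strap round the stud. The small loose nut beside it is no part of the job.
- washer_c (a point): Centre, half-way up, of the bright steel washer on top of the stack: 40 mm diameter, 18 mm bore, 12 mm thick, 0.09 kg, z its axis. It lies loose on the strap round the stud (no thread), its underside 66 mm above the bench, and lifts straight up; being 8 mm wider than the strap, it can be grasped across the strap's width.
- strap_c (a point): Centre, half-way up, of the black slotted strap: 32 x 120 x 14 mm in x, y, z, slot 16 x 50 mm through its middle, 0.32 kg. Its ends lie on the aluminium block and on a step of the step block, 34 mm above the plate; below its middle is free air. Grasp it across its 32 mm width at the middle and lift it straight off the stud.
- step_block_c (a point): Centre of the dark steel step block: base 30 x 56 mm in x, y, 58 mm high, 0.3 kg; this point is over the middle of the base, 29 mm up. Four stairs, each 14 mm deep along y: 58, 46, 34 and 22 mm high from -y to +y; grasp the tall half (about 10 mm to -y of this point) across its 30 mm width. It stands loose on the plate.
- workpiece_c (a point): Centre of the aluminium block with a bore: 50 x 60 x 34 mm in its x, y, z, 0.25 kg; this point is 17 mm above its underside. It stands loose on the plate.
- washer_post: Wooden washer post, fixed: block 64 x 64 mm, 16 mm high, with a round boss 23 mm in diameter up to 28 mm, on which the washer comes to lie, and on that an upright pin 10 mm in diameter, tapered at the top, to 67 mm above the bench. Origin at the centre of its underside, on the pin's axis, z up.
- strap_cradle: Wooden cradle, fixed: base 70 x 106 x 10 mm in x, y, z, with two cross bars (tops 24 mm above the bench, at y = +-42 mm) on which the strap lies along the cradle's y, and four dowels to 52 mm that lean outward and leave 42 mm between them at the bars. Between the bars the sides are open for fingers. Origin at the centre of its underside, z up.
- step_pocket: Dark wooden block, fixed: 62 x 84 x 18 mm in its x, y, z, with a rectangular pocket in its top, 38 mm (x) by 64 mm (y), floor 10 mm above the bench, 8 mm deep, edges bevelled by 3 mm. The step block stands in it, either way round. Origin at the centre of its underside, z up.
- parts_tray: Blue open tray for finished parts, fixed: 76 x 86 mm in its x, y, walls 16 mm high and 3 mm thick, floor 3 to 4 mm above the bench. Origin at the centre of its underside, z up.

How it is judged:
At the end, for the whole second after the job is handed in: Washer on its post's boss (10 mm, level), strap flat on both bars between the dowels (15 mm, 0.25 rad), step block upright on the pocket's floor (10 mm), aluminium block flat on the tray's floor (20 mm); heights within 3 to 4 mm of resting (horizontal distance between washer_c and washer_post below 0.01 m and height (world z) of washer_c below 0.038 m and angle between washer_c's own z axis and vertical below 0.15 rad and horizontal distance between strap_c and strap_cradle below 0.015 m and height (world z) of strap_c between 0.027 and 0.035 m and angle between each of strap_c, step_block_c, workpiece_c's own z axis and vertical below 0.1 rad and angle between the y axis of strap_c and the y axis of strap_cradle, either way round below 0.25 rad and horizontal distance between step_block_c and step_pocket below 0.01 m and height (world z) of step_block_c below 0.042 m and horizontal distance between workpiece_c and parts_tray below 0.02 m and height (world z) of workpiece_c below 0.024 m); the robot touches nothing.
It fails at once if a part of the clamp was tipped over (more than about 45 degrees) (angle between any of washer_c, strap_c, step_block_c, workpiece_c's own z axis and vertical above 0.8 rad).
It also fails if it takes over 93 s, if anything falls off the work surface, if the arm or the gripper's body presses on something with over 40 N, if the wrist force passes 120 N, or if a joint passes its speed limit or range.

## Working session

There is one attempt and no reset: what is moved stays moved. The work goes in short steps, Python scripts to look and compute and a tool call to move; the robot and the scene stay as the last step left them, time stands still between calls to the robot, and variables do not carry over. Pictures are saved under pics/ and viewed, at most 14 in all, crops included, and the job is handed in when it is done.

Besides the shell and the picture viewer there is one more tool, called after "Emit:" by a JSON object that holds its "name" and its "arguments", one argument or row to a line. send_rows: Moves the arm, as the interface text tells. Its arguments: {"type":"object","properties":{"motion":{"type":"array","items":{"type":"array","items":{"type":"array","items":{"type":"number"}}}},"squeeze":{"type":"number"}},"required":["motion"]}

```bash
mkdir -p pics; ls; python3 - <<'E'
from workcell import state, read_camera
import cv2,numpy as np
s=state(); print({k:np.round(v,3).tolist() for k,v in s.items()})
for n in ("scene","top"):
    c=read_camera(n); np.savez(f"{n}.npz",**c); cv2.imwrite(f"pics/{n}0.png",c["img"][:,:,::-1]); print(n,c["fovy"],c["cx"],c["cy"],np.round(c["extrinsics"],3).tolist())
E
```

```text
pics
{'time': 0.0, 'joint_positions': [-0.904, 0.359, 0.011, -0.0, -1.224, -0.288], 'qd': [-0.001, 0.002, -0.001, 0.002, -0.001, 0.002], 'effort': [0.001, -58.334, 29.342, 6.937, -0.006, -0.0], 'position': [0.249, -0.627, 0.23], 'tool_rot': [0.591, -3.085, -0.003], 'contact_force': [0.099, -0.674, -0.541], 'torque': [-0.029, 0.012, 0.0], 'gripper_force': 0.0, 'gripper_width': 0.085}
scene 46.16438859441624 316.68536589852414 204.71385163647864 [[-0.761, -0.502, 0.412, 0.239], [-0.649, 0.577, -0.496, 0.341], [0.012, -0.644, -0.765, 0.721], [0.0, 0.0, 0.0, 1.0]]
top 42.49071266837859 321.67772176253004 195.83180657253163 [[0.009, -0.992, 0.129, 0.467], [-1.0, -0.01, -0.011, -0.081], [0.012, -0.129, -0.992, 1.049], [0.0, 0.0, 0.0, 1.0]]
```

View pics/top0.png

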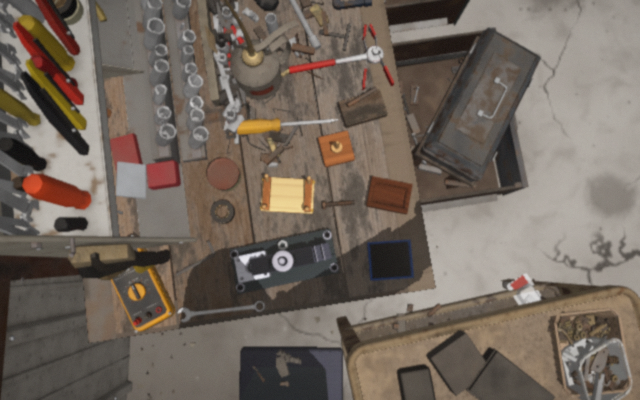

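View pics/scene0.png

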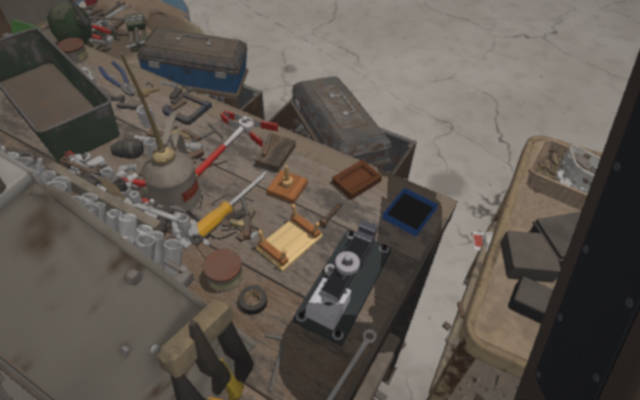

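Top view: plate at about (285,260) with the washer at (282,261), post (337,148), cradle (288,195), pocket (389,195), tray (390,260). The scene view shows the same layout. Next I'll enlarge and measure.

```bash
cat > h.py <<'E'
import numpy as np, cv2
def cam(n,live=True):
    if live:
        from workcell import read_camera
        return read_camera(n)
    return dict(np.load(n+".npz"))
def ray(c,u,v,fish=False):
    f=200/np.tan(np.radians(float(c["fovy"])/2)); x=(np.asarray(u,float)-c["cx"])/f; y=(np.asarray(v,float)-c["cy"])/f
    if fish:
        r=np.hypot(x,y)+1e-12; d=np.stack([np.sin(r)*x/r,np.sin(r)*y/r,np.cos(r)],-1)
    else: d=np.stack([x,y,np.ones_like(x)],-1)
    E=c["extrinsics"]; return E[:3,3], d@E[:3,:3].T
def onplane(c,u,v,z,fish=False):
    o,d=ray(c,u,v,fish); return o+d*((z-o[2])/d[...,2])[...,None]
def cloud(c,fish=False):
    v,u=np.mgrid[:400,:640]; o,d=ray(c,u,v,fish)
    dc=d@c["extrinsics"][:3,2]
    return o+d*(c["range_z"]/dc)[...,None]
def rect(pts):  # mm rect: centre, long-axis angle deg, sizes
    (cx,cy),(w,h),a=cv2.minAreaRect((np.asarray(pts)[:,:2]*1000).astype(np.float32))
    if w>h: L,W,ang=w,h,a
    else: L,W,ang=h,w,a+90
    return [round(float(t),1) for t in (cx,cy,L,W,(ang+90)%180-90)]
E
python3 - <<'E'
from h import *
c=cam("top",0); P=cloud(c)
Z=P[...,2]; 
m=Z[120:290,220:425]
h=np.clip(m*1000,0,110)/110*255
im=cv2.resize(c["img"][120:290,220:425,::-1],None,fx=3.8,fy=3.4,interpolation=cv2.INTER_CUBIC)
im=cv2.resize(c["img"][115:290,215:425,::-1],(798,300*2+0),interpolation=cv2.INTER_CUBIC)
im=cv2.resize(c["img"][115:290,215:425,::-1],None,fx=3.4,fy=3.4,interpolation=cv2.INTER_CUBIC)
cv2.imwrite("pics/crop1.png",im)
for n,(a,b,cc,d) in dict(plate=(228,300,225,345),post=(125,170,315,358),cradle=(170,218,255,322),pocket=(172,216,362,416),tray=(236,285,362,416)).items():
    p=P[a:b,cc:d].reshape(-1,3); z=p[:,2]
    hist=np.histogram(z,np.arange(-0.01,0.115,0.005)); print(n,hist[0].tolist())
    for lo in (0.008,0.013,0.02,0.04):
        q=p[(z>lo)&(z<0.12)]
        if len(q)>20: print(' >',lo,len(q),rect(q))
E
```

```text
plate [44, 2141, 1645, 81, 205, 2066, 422, 87, 17, 8, 14, 87, 403, 17, 321, 527, 74, 324, 19, 14, 22, 0, 0, 0]
 > 0.008 4666 [471.0, -18.1, 206.2, 90.1, -77.7]
 > 0.013 4592 [471.0, -18.1, 206.2, 90.1, -77.7]
 > 0.02 2356 [471.0, -18.5, 205.0, 89.3, -77.8]
 > 0.04 1822 [472.6, -18.3, 182.8, 49.9, -77.6]
post [11, 507, 410, 30, 345, 496, 20, 52, 11, 6, 1, 2, 5, 5, 7, 5, 0, 0, 0, 0, 0, 0, 0, 0]
 > 0.008 973 [708.8, -127.0, 78.9, 75.0, -75.7]
 > 0.013 867 [706.7, -122.9, 72.9, 69.6, 14.4]
 > 0.02 114 [697.3, -111.6, 56.1, 33.2, 76.3]
 > 0.04 25 [700.4, -121.8, 8.3, 7.1, -89.1]
cradle [10, 797, 614, 722, 577, 24, 277, 98, 13, 9, 9, 29, 27, 0, 0, 0, 0, 0, 0, 0, 0, 0, 0, 0]
 > 0.008 1527 [604.8, -22.5, 106.3, 70.4, 87.1]
 > 0.013 545 [604.8, -23.3, 100.2, 67.0, 87.0]
 > 0.02 462 [604.4, -22.3, 97.8, 67.0, 87.6]
 > 0.04 65 [604.8, -22.3, 90.8, 67.0, 87.0]
pocket [5, 547, 520, 318, 388, 524, 64, 0, 0, 0, 0, 0, 0, 0, 0, 0, 0, 0, 0, 0, 0, 0, 0, 0]
 > 0.008 1198 [606.1, -229.5, 84.6, 62.8, 79.5]
 > 0.013 700 [606.2, -229.5, 84.6, 62.6, 79.5]
 > 0.02 64 [605.8, -228.5, 81.7, 59.5, 77.4]
tray [4, 554, 1417, 395, 113, 153, 1, 0, 0, 0, 0, 0, 0, 0, 0, 0, 0, 0, 0, 0, 0, 0, 0, 0]
 > 0.008 291 [475.2, -231.3, 86.8, 76.0, -85.5]
 > 0.013 230 [475.3, -231.0, 86.2, 75.9, -85.6]
```

View pics/crop1.png

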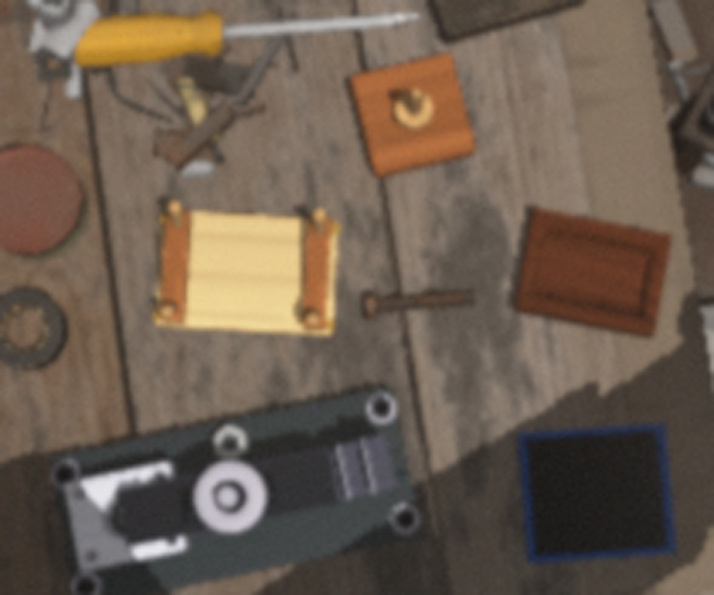

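The crop shows everything clearly, and the measured sizes match those given: plate 206x90, cradle 106x70, pocket 84x62, tray 86x76. I'll refine the parts and the post, and cross-check against the scene camera.

```bash
cat >> h.py <<'E'
from scipy.spatial.transform import Rotation as Rn
def go(x,y,yaw,s=None):
    """tool z-turn (deg) and then tool x,y shift (mm) to world x,y (mm), tool-y axis at yaw deg (mod 180)"""
    from workcell import state
    s=s or state(); R=Rn.from_rotvec(s["tool_rot"]).as_matrix(); p=np.array(s["position"])*1000
    cur=np.degrees(np.arctan2(R[1,1],R[0,1])); d=(yaw-cur+90)%180-90
    # shift expressed before turn and after turn
    D=np.array([x-p[0],y-p[1],0]); a=R.T@D; b=(R@Rn.from_euler('z',-d,degrees=True).as_matrix()).T@D
    print("pos",np.round(p,1),"tooly yaw",round(cur,2),"tilt",np.round(R[:,2],3),"turn_z",round(-d,2),"(or",round(-d+(180 if d>0 else -180),2),") shift pre-turn",np.round(a,1),"post-turn",np.round(b,1),"j",np.round(s["joint_positions"],2), "F",np.round(s["contact_force"],1),"w",round(s["gripper_width"]*1000,1),"t",round(s["time"],1))
E
python3 - <<'E'
from h import *
ct=cam("top",0); cs=cam("scene",0)
a=np.radians(12.3); ex=np.array([np.cos(a),np.sin(a)]); ey=np.array([-np.sin(a),np.cos(a)]); o=np.array([.471,-.0181])
for n,c in(("top",ct),("scene",cs)):
    P=cloud(c).reshape(-1,3); q=(P[:,:2]-o); L=np.c_[q@ex,q@ey,P[:,2]]*1000
    def sel(x0,x1,y0,y1,z0,z1): return L[(L[:,0]>x0)&(L[:,0]<x1)&(L[:,1]>y0)&(L[:,1]<y1)&(L[:,2]>z0)&(L[:,2]<z1)]
    print(n,"(local plate mm)")
    for k,b in dict(plate=(-60,60,-120,120,13,23),wp=(-40,40,20,110,47,57),strapx=(-40,40,-70,70,60,70),washer=(-30,30,-30,30,74,82),stud=(-15,15,-15,15,86,98),step=(-30,30,-110,-40,72,80),step_all=(-30,30,-110,-40,45,80),nut=(10,48,-35,35,22,50)).items():
        s=sel(*b)
        if len(s)>8: print(k,len(s),rect(s/1000),"z",np.round(np.median(s[:,2]),1))
    M=P*1000
    for k,(x0,x1,y0,y1,z0,z1) in dict(postblock=(650,750,-180,-70,12,20),boss=(660,740,-160,-85,25,35),pin=(660,740,-160,-85,45,75),cradle=(550,660,-90,45,6,60),dowels=(550,660,-90,45,40,60),pocket=(550,660,-290,-170,14,24),tray=(420,530,-290,-170,12,22)).items():
        s=M[(M[:,0]>x0)&(M[:,0]<x1)&(M[:,1]>y0)&(M[:,1]<y1)&(M[:,2]>z0)&(M[:,2]<z1)]
        if len(s)>8: print(k,len(s),rect(s/1000),"z",np.round(np.median(s[:,2]),1),np.round(s[:,:2].mean(0),1))
    print("bench z",np.round(np.median(M[(M[:,0]>520)&(M[:,0]<560)&(M[:,1]>-150)&(M[:,1]<-110)][:,2]),1))
print(); go(471,-18.1,12.3)
E
```

```text
top (local plate mm)
plate 2580 [0.0, 0.0, 206.2, 90.1, -90.0] z 17.7
wp 451 [1.4, 58.4, 64.8, 49.9, -89.9] z 51.7
strapx 781 [-0.1, -4.1, 131.2, 32.7, 89.7] z 65.6
washer 277 [0.3, -0.8, 37.8, 37.3, 78.5] z 77.7
stud 36 [-0.2, -0.3, 11.8, 10.3, 32.8] z 90.6
step 118 [0.8, -84.9, 29.9, 13.8, 0.9] z 75.7
step_all 450 [-0.4, -66.1, 51.9, 32.7, 89.6] z 65.7
nut 77 [31.1, -0.4, 69.9, 19.9, -85.0] z 26.3
postblock 800 [706.7, -122.9, 72.9, 69.6, 14.4] z 15.6 [ 701.4 -121.1]
boss 63 [701.6, -120.9, 20.9, 20.4, 83.4] z 27.7 [ 699.9 -120.9]
pin 24 [700.4, -121.8, 8.3, 7.1, -89.1] z 59.6 [ 700. -121.]
cradle 1744 [609.8, -19.7, 112.2, 80.2, 87.0] z 10.7 [604.3 -22.4]
dowels 65 [604.8, -22.3, 90.8, 67.0, 87.0] z 49.7 [605.7 -24.5]
pocket 658 [606.2, -229.5, 84.6, 62.6, 79.5] z 17.4 [ 606.2 -229.6]
tray 245 [475.2, -231.1, 86.4, 76.0, -85.5] z 15.8 [ 474.6 -229.7]
bench z -0.4
scene (local plate mm)
plate 2671 [-0.1, 1.7, 207.6, 90.8, -89.9] z 18.6
wp 693 [1.0, 57.5, 71.7, 50.4, -89.9] z 52.5
strapx 962 [-0.8, -3.2, 133.4, 34.4, 89.6] z 66.3
washer 335 [-0.4, 2.1, 39.1, 37.8, 70.9] z 78.3
stud 
[... 199 characters left out ...]
706.9, -120.9, 75.5, 71.7, 13.1] z 16.3 [ 697.8 -115.9]
boss 68 [699.7, -118.1, 22.0, 17.0, 53.4] z 28.3 [ 698.8 -117.3]
pin 42 [700.8, -118.6, 8.5, 7.5, 48.9] z 55.7 [ 700.  -117.8]
cradle 1995 [603.8, -20.5, 108.4, 71.4, 87.7] z 11.5 [602.  -18.3]
dowels 106 [603.2, -20.2, 91.9, 67.5, 87.6] z 48.7 [604.5 -19.5]
pocket 567 [605.3, -227.1, 87.4, 64.8, 79.9] z 17.9 [ 605.1 -227.1]
tray 309 [474.7, -229.0, 88.2, 76.5, -85.3] z 15.5 [ 473.  -227.8]
bench z 0.5

pos [ 249.4 -626.7  230.5] tooly yaw 111.7 tilt [-0.001  0.001 -1.   ] turn_z -80.6 (or 99.4 ) shift pre-turn [-430.9  483.6    0.7] post-turn [-547.5 -346.1    0.7] j [-0.9   0.36  0.01 -0.   -1.22 -0.29] F [-0.9 -0.2  0.6] w 85.5 t 0.1
```

Emit:
{"name": "send_rows", "arguments": {
  "motion": [
    [[0, 0, -6.7, 0, 0, 5, 60], [0, 0, -6.7, 0, 0, 5, 60], [0, 0, -6.7, 0, 0, 5, 60], [0, 0, -6.7, 0, 0, 5, 60], [0, 0, -6.7, 0, 0, 5, 60], [0, 0, -6.7, 0, 0, 5, 60], [0, 0, -6.7, 0, 0, 5, 60], [0, 0, -6.7, 0, 0, 5, 60]]
  ],
  "squeeze": 50
}}

```text
time: 0.77
position: [0.2495, -0.6269, 0.1905]
tool_rot: [-1.926, 2.482, 0.002]
contact_force: [-1.0, 0.0, 1.8]
gripper_width: 0.0598
gripper_force: 0.0
```

Emit:
{"name": "send_rows", "arguments": {
  "motion": [
    [[0, 0, -6.7, 0, 0, 5, 60], [0, 0, -6.7, 0, 0, 5, 60], [0, 0, -6.7, 0, 0, 5, 60], [0, 0, -6.7, 0, 0, 5, 60], [0, 0, 0, -34.2, -21.6, 0, 60], [0, 0, 0, -34.2, -21.6, 0, 60], [0, 0, 0, -34.2, -21.6, 0, 60], [0, 0, 0, -34.2, -21.6, 0, 60]]
  ]
}}

```text
time: 1.43
position: [0.3052, -0.4736, 0.1705]
tool_rot: [-2.442, 1.976, 0.002]
contact_force: [1.2, -0.1, 0.4]
gripper_width: 0.0602
gripper_force: 0.0
```

Emit:
{"name": "send_rows", "arguments": {
  "motion": [
    [[0, 0, 0, -34.2, -21.6, 0, 60], [0, 0, 0, -34.2, -21.6, 0, 60], [0, 0, 0, -34.2, -21.6, 0, 60], [0, 0, 0, -34.2, -21.6, 0, 60], [0, 0, 0, -34.2, -21.6, 0, 60], [0, 0, 0, -34.2, -21.6, 0, 60], [0, 0, 0, -34.2, -21.6, 0, 60], [0, 0, 0, -34.2, -21.6, 0, 60]]
  ]
}}

```text
time: 2.1
position: [0.417, -0.1696, 0.1714]
tool_rot: [-2.443, 1.975, -0.0]
contact_force: [1.5, -0.8, -0.7]
gripper_width: 0.06
gripper_force: 0.0
```

Emit:
{"name": "send_rows", "arguments": {
  "motion": [
    [[0, 0, 0, -34.2, -21.6, 0, 60], [0, 0, 0, -34.2, -21.6, 0, 60], [0, 0, 0, -34.2, -21.6, 0, 60], [0, 0, 0, 0, 0, 0, 60], [0, 0, 0, 0, 0, 0, 60], [0, 0, 0, 0, 0, 0, 60], [0, 0, 0, 0, 0, 0, 60], [0, 0, 0, 0, 0, 0, 60]]
  ]
}}

```text
time: 2.77
position: [0.4583, -0.0587, 0.1712]
tool_rot: [2.441, -1.977, -0.0]
contact_force: [0.0, 0.6, -0.7]
gripper_width: 0.06
gripper_force: 0.0
```

```bash
python3 - <<'E'
from h import *
go(471,-17.3,12.3)
c=cam("wrist"); cv2.imwrite("pics/w1.png",c["img"][:,:,::-1])
P=cloud(c,True)*1000; M=P[c["range_z"]>0]
a=np.radians(12.3); ex=np.array([np.cos(a),np.sin(a)]); ey=np.array([-np.sin(a),np.cos(a)]); o=np.array([471,-18.1])
L=np.c_[(M[:,:2]-o)@ex,(M[:,:2]-o)@ey,M[:,2]]
for k,(x0,x1,y0,y1,z0,z1) in dict(plate=(-60,60,-120,120,13,22),wp=(-40,40,20,110,47,57),washer=(-30,30,-30,30,74,82),stud=(-15,15,-15,15,87,98),step=(-30,30,-110,-40,72,80)).items():
    s=L[(L[:,0]>x0)&(L[:,0]<x1)&(L[:,1]>y0)&(L[:,1]<y1)&(L[:,2]>z0)&(L[:,2]<z1)]
    if len(s)>8: print(k,len(s),rect(s/1000),"z",np.round(np.median(s[:,2]),1))
E
```

```text
pos [458.3 -58.7 171.2] tooly yaw -168.0 tilt [-0. -0. -1.] turn_z -0.3 (or 179.7 ) shift pre-turn [-37.8 -21.   -0. ] post-turn [-37.7 -21.2  -0. ] j [ 0.3   0.06 -0.53 -0.   -0.99 -0.09] F [ 0.   0.6 -0.7] w 60.0 t 2.8
plate 8015 [-1.5, -0.2, 206.1, 90.8, -90.0] z 18.1
wp 1282 [-0.1, 61.0, 61.9, 49.7, 89.7] z 52.1
washer 1272 [-2.2, -1.4, 39.4, 38.8, -70.6] z 77.9
stud 184 [-2.2, -0.7, 11.6, 11.6, -32.9] z 91.8
step 714 [-0.5, -85.4, 30.3, 14.2, -0.6] z 76.1
```

View pics/w1.png

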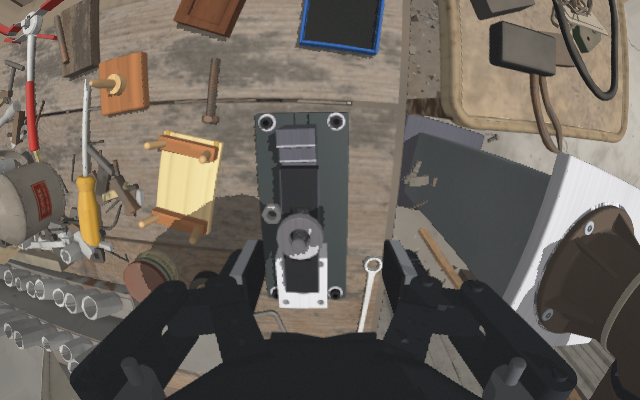

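The wrist view shows the washer at (300,236) with the step stairs in front of it. All three cameras agree to about 2 mm, so I'll use the mean. Going for the washer.

Emit:
{"name": "send_rows", "arguments": {
  "motion": [
    [[0, 0, -0.3, -18.8, -10, 0, 60], [0, 0, 0, -18.8, -10, 0, 60], [0, 0, 0, 0, 0, 25, 60], [0, 0, 0, 0, 0, 25, 60], [0, 0, 0, 0, 0, 25, 60], [0, 0, 0, 0, 0, 20, 60], [0, 0, 0, 0, 0, 12, 60], [0, 0, 0, 0, 0, 7, 60]]
  ]
}}

```text
time: 3.48
position: [0.4693, -0.0179, 0.0557]
tool_rot: [2.445, -1.969, -0.002]
contact_force: [0.0, -0.9, 0.4]
gripper_width: 0.0595
gripper_force: 0.0
```

Emit:
{"name": "send_rows", "arguments": {
  "motion": [
    [[0, 0, 0, 0, 0, 0, 45], [0, 0, 0, 0, 0, 0, 42], [0, 0, 0, 0, 0, 0, 38], [0, 0, 0, 0, 0, 0, 34], [0, 0, 0, 0, 0, 0, 34], [0, 0, 0, 0, 0, 0, 34], [0, 0, 0, 0, 0, 0, 34], [0, 0, 0, 0, 0, 0, 34]]
  ]
}}

```text
time: 4.15
position: [0.471, -0.0165, 0.0581]
tool_rot: [-2.448, 1.967, -0.002]
contact_force: [-1.0, -1.4, 7.2]
gripper_width: 0.0376
gripper_force: 50.9
```

```bash
python3 - <<'E'
from h import *
go(470,-17.8,12.3)
c=cam("wrist"); cv2.imwrite("pics/w2.png",c["img"][100:400,120:520,::-1])
E
```

```text
pos [471.  -16.5  58.1] tooly yaw -167.57 tilt [ 0.001  0.    -1.   ] turn_z 0.13 (or -179.87 ) shift pre-turn [ 1.   1.2 -0. ] post-turn [ 1.   1.2 -0. ] j [ 0.38  0.22 -0.65  0.   -0.7  -0.17] F [-1.  -1.4  7.2] w 37.6 t 4.2
```

View pics/w2.png

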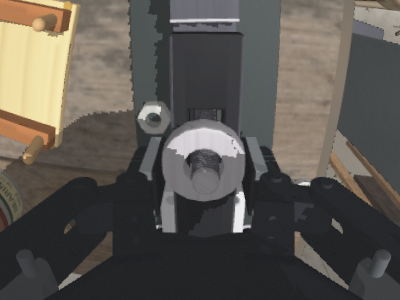

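The washer sits between the pads at about (203,160). Its force reads 51 N. Lifting.

Emit:
{"name": "send_rows", "arguments": {
  "motion": [
    [[0, 0, 0, 0, 0, -3, 34], [0, 0, 0, 0, 0, -5, 34], [0, 0, 0, 0, 0, -8, 34], [0, 0, 0, 0, 0, -12, 34], [0, 0, 0, 0, 0, -15, 34], [0, 0, 0, 0, 0, -15, 34], [0, 0, 0, 0, 0, -15, 34], [0, 0, 0, 0, 0, -10, 34]]
  ]
}}

```text
time: 4.87
position: [0.4709, -0.0165, 0.1424]
tool_rot: [-2.447, 1.967, -0.002]
contact_force: [-0.2, 0.8, -0.4]
gripper_width: 0.0376
gripper_force: 50.3
```

Emit:
{"name": "send_rows", "arguments": {
  "motion": [
    [[0, 0, 0, 0, 0, -10, 34], [0, 0, 0, 0, 0, 0, 34], [0, 0, 0, 0, 0, 0, 34], [0, 0, 0, 0, 0, 0, 34], [0, 0, 0, 0, 0, 0, 34], [0, 0, 0, 0, 0, 0, 34], [0, 0, 0, 0, 0, 0, 34], [0, 0, 0, 0, 0, 0, 34]]
  ]
}}

```text
time: 5.53
position: [0.4702, -0.0167, 0.1499]
tool_rot: [2.448, -1.968, -0.001]
contact_force: [0.2, -0.1, -1.3]
gripper_width: 0.0376
gripper_force: 50.3
```

```bash
python3 - <<'E'
from h import *
go(470,-17.8,12.3)
c=cam("wrist"); cv2.imwrite("pics/w3.png",c["img"][100:400,120:520,::-1])
from workcell import state
s=state(); p=np.array(s["position"])*1000; R=Rn.from_rotvec(s["tool_rot"]).as_matrix()
P=cloud(c,True).reshape(-1,3)*1000; T=(P-p)@R   # tool coords
m=(np.abs(T[:,0])<30)&(np.abs(T[:,1])<19)&(T[:,2]>-40)&(T[:,2]<5)
for lo in range(-40,5,5):
    k=m&(T[:,2]>=lo)&(T[:,2]<lo+5)
    if k.sum()>5: print(lo,k.sum(),np.round(T[k].min(0),1),np.round(T[k].max(0),1))
k=m; t=T[k]
top=t[np.abs(t[:,2]-np.median(t[:,2]))<3]; A=np.c_[top[:,:2],np.ones(len(top))]; co=np.linalg.lstsq(A,top[:,2],rcond=None)[0]; print("plane slope",co, rect(top/1000))
E
```

```text
pos [470.2 -16.7 149.9] tooly yaw -167.6 tilt [-0.001 -0.    -1.   ] turn_z 0.1 (or -179.9 ) shift pre-turn [1.1 0.4 0. ] post-turn [1.1 0.4 0. ] j [ 0.38  0.09 -0.54 -0.   -0.94 -0.17] F [ 0.2 -0.1 -1.3] w 37.6 t 5.5
-40 259 [-11.1 -19.  -40. ] [ 11.4 -17.  -35. ]
-35 109 [-10.8 -18.9 -34.9] [ 11.4 -17.  -30.1]
-30 94 [-11.1 -18.9 -30. ] [ 11.4 -16.9 -25.1]
-25 1330 [-16.3 -18.9 -25. ] [ 22.  19. -20.]
-20 3014 [-17.6 -18.9 -20. ] [ 22.4  19.  -15. ]
-15 496 [ -9.2 -18.8 -15. ] [ 22.4  18.9 -10. ]
-10 80 [ -7.7 -19.  -10. ] [21.8 15.9 -5. ]
plane slope [ 6.05791236e-03 -1.00131630e-03 -1.96131003e+01] [2.2, 0.5, 40.1, 37.8, -3.3]
```

View pics/w3.png

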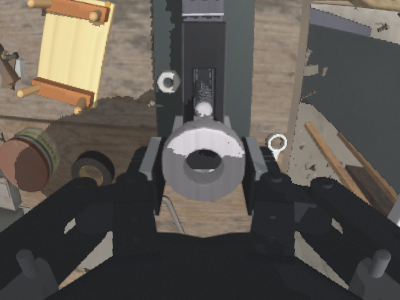

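Washer held level, its centre at tool (2.2, 0.5), underside about 8 mm behind the TCP. Moving near the post to measure the pin from the wrist.

Emit:
{"name": "send_rows", "arguments": {
  "motion": [
    [[0, 0, 0, 13.1, -30.8, 0, 34], [0, 0, 0, 13.1, -30.8, 0, 34], [0, 0, 0, 13.1, -30.8, 0, 34], [0, 0, 0, 13.1, -30.8, 0, 34], [0, 0, 0, 13.1, -30.8, 0, 34], [0, 0, 0, 13.1, -30.8, 0, 34], [0, 0, 0, 13.1, -30.8, 0, 34], [0, 0, 0, 0, 0, 0, 34]]
  ]
}}

```text
time: 6.25
position: [0.7051, -0.0612, 0.148]
tool_rot: [2.447, -1.968, 0.001]
contact_force: [-0.7, -0.6, -1.6]
gripper_width: 0.0376
gripper_force: 50.5
```

Emit:
{"name": "send_rows", "arguments": {
  "motion": [
    [[0, 0, 0, 0, 0, 0, 34], [0, 0, 0, 0, 0, 0, 34], [0, 0, 0, 0, 0, 0, 34], [0, 0, 0, 0, 0, 0, 34], [0, 0, 0, 0, 0, 0, 34], [0, 0, 0, 0, 0, 0, 34], [0, 0, 0, 0, 0, 0, 34], [0, 0, 0, 0, 0, 0, 34]]
  ]
}}

```text
time: 6.92
position: [0.7006, -0.0597, 0.1507]
tool_rot: [-2.448, 1.968, -0.0]
contact_force: [-0.3, 0.2, -0.8]
gripper_width: 0.038
gripper_force: 50.5
```

```bash
cat >> h.py <<'E'
def boxes(c,B,fish=False):
    M=cloud(c,fish)[c["range_z"]>0]*1000
    for k,(x0,x1,y0,y1,z0,z1) in B.items():
        s=M[(M[:,0]>x0)&(M[:,0]<x1)&(M[:,1]>y0)&(M[:,1]<y1)&(M[:,2]>z0)&(M[:,2]<z1)]
        if len(s)>8: print(k,len(s),rect(s/1000),"z",np.round(np.median(s[:,2]),1),"mean",np.round(s.mean(0),1))
E
python3 - <<'E'
from h import *
go(700.5,-117.8,12.3)
c=cam("wrist")
boxes(c,dict(block=(655,745,-165,-75,14,18),boss=(680,720,-140,-100,26,30),pin=(680,720,-140,-100,45,70),pintop=(680,720,-140,-100,64,70),held=(650,750,-95,-20,165,173),cradle=(550,660,-90,45,8,60),dowels=(550,660,-90,45,40,60)),True)
cv2.imwrite("pics/w4.png",c["img"][:,:,::-1])
E
```

```text
pos [700.6 -59.7 150.7] tooly yaw -167.59 tilt [ 0.  0. -1.] turn_z 0.11 (or -179.89 ) shift pre-turn [56.7 12.5 -0. ] post-turn [56.7 12.4 -0. ] j [ 0.19  0.46 -0.02 -0.   -1.09  0.03] F [-0.3  0.2 -0.8] w 38.0 t 6.9
block 4291 [700.4, -121.7, 64.0, 63.5, -75.2] z 16.0 mean [ 700.8 -122.1   16. ]
boss 394 [700.4, -121.8, 21.6, 21.4, -77.6] z 28.0 mean [ 700.8 -122.    28. ]
pin 134 [700.5, -121.9, 9.3, 9.2, -76.5] z 61.0 mean [ 701.1 -122.1   60.5]
pintop 48 [700.1, -121.4, 5.3, 4.4, -78.1] z 65.8 mean [ 700.3 -121.7   65.9]
held 4915 [697.7, -63.3, 56.8, 41.2, 41.7] z 170.3 mean [700.1 -64.5 169.9]
cradle 4998 [603.4, -28.2, 96.8, 71.2, 87.3] z 10.4 mean [601.6 -37.   14.8]
dowels 187 [602.2, -65.3, 67.5, 8.0, -3.0] z 49.1 mean [601.3 -65.6  48. ]
```

View pics/w4.png

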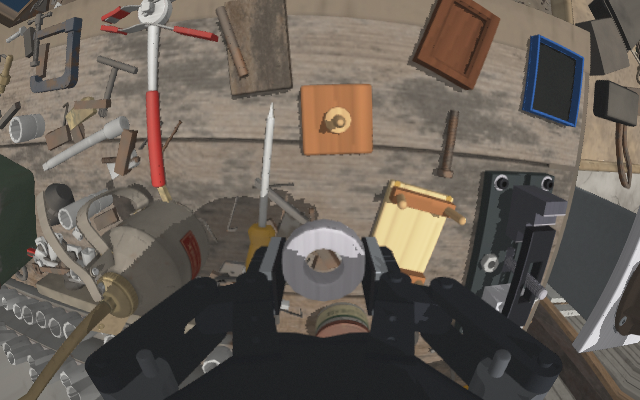

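Wrist view: post with pin at (338,122), held washer at (323,262). Pin at (700.4,-121.7), agreeing with the top camera.

Emit:
{"name": "send_rows", "arguments": {
  "motion": [
    [[0, 0, 0, 29.2, 6.5, 0, 34], [0, 0, 0, 29.2, 6.5, 0, 34], [0, 0, 0, 0, 0, 25, 34], [0, 0, 0, 0, 0, 25, 34], [0, 0, 0, 0, 0, 15, 34], [0, 0, 0, 0, 0, 0, 34], [0, 0, 0, 0, 0, 0, 34], [0, 0, 0, 0, 0, 0, 34]]
  ]
}}

```text
time: 7.63
position: [0.7014, -0.1197, 0.0866]
tool_rot: [-2.448, 1.967, -0.002]
contact_force: [-0.5, 0.3, 0.1]
gripper_width: 0.0378
gripper_force: 50.5
```

```bash
python3 - <<'E'
from h import *
go(700.4,-119.5,12.3)
E
```

```text
pos [ 701.4 -119.7   86.6] tooly yaw -167.57 tilt [ 0.002 -0.    -1.   ] turn_z 0.13 (or -179.87 ) shift pre-turn [-0.4  0.9 -0. ] post-turn [-0.4  0.9 -0. ] j [ 0.1   0.52 -0.07  0.   -0.97  0.11] F [-0.5  0.3  0.1] w 37.8 t 7.6
```

Emit:
{"name": "send_rows", "arguments": {
  "motion": [
    [[0, 0, 0, -0.4, 0.8, 12, 34], [0, 0, 0, 0, 0, 12, 34], [0, 0, 0, 0, 0, 12, 34], [0, 0, 0, 0, 0, 12, 34], [0, 0, 0, 0, 0, 10, 34], [0, 0, 0, 0, 0, 6, 34], [0, 0, 0, 0, 0, 1, 34], [0, 0, 0, 0, 0, 0, 34]]
  ]
}}

```text
time: 8.3
position: [0.6994, -0.1196, 0.0202]
tool_rot: [2.448, -1.968, -0.001]
contact_force: [-1.1, 0.0, 1.3]
gripper_width: 0.0378
gripper_force: 50.8
```

```bash
python3 - <<'E'
from h import *
go(700.4,-119.5,12.3)
c=cam("scene"); boxes(c,dict(washer=(660,740,-150,-90,37,45)))
E
```

```text
pos [ 699.4 -119.6   20.2] tooly yaw -167.58 tilt [-0.001 -0.    -1.   ] turn_z 0.12 (or -179.88 ) shift pre-turn [ 0.1 -1.  -0. ] post-turn [ 0.1 -1.  -0. ] j [ 0.1   0.59 -0.13  0.   -0.85  0.11] F [-1.1  0.   1.3] w 37.8 t 8.3
washer 186 [696.3, -116.8, 59.3, 37.0, -7.8] z 40.4 mean [ 698.4 -113.6   40.6]
```

Emit:
{"name": "send_rows", "arguments": {
  "motion": [
    [[0, 0, 0, 0, 0, 0, 40], [0, 0, 0, 0, 0, 0, 45], [0, 0, 0, 0, 0, 0, 55], [0, 0, 0, 0, 0, 0, 60], [0, 0, 0, 0, 0, 0, 60], [0, 0, 0, 0, 0, -8, 60], [0, 0, 0, 0, 0, -20, 60], [0, 0, 0, 0, 0, -30, 60]]
  ]
}}

```text
time: 9.02
position: [0.6977, -0.1195, 0.0764]
tool_rot: [2.445, -1.967, -0.007]
contact_force: [0.4, 0.1, -0.6]
gripper_width: 0.0604
gripper_force: 0.0
```

Emit:
{"name": "send_rows", "arguments": {
  "motion": [
    [[0, 0, 0, 0, 0, -30, 60], [0, 0, 0, 0, 0, -30, 60], [0, 0, 0, 0, 0, -12, 60], [0, 0, 0, -14, 30, 0, 60], [0, 0, 0, -14, 30, 0, 60], [0, 0, 0, -14, 30, 0, 60], [0, 0, 0, -14, 30, 0, 60], [0, 0, 0, 0, 0, 0, 60]]
  ]
}}

```text
time: 9.68
position: [0.5647, -0.09, 0.1509]
tool_rot: [2.448, -1.969, -0.003]
contact_force: [-1.5, 0.2, -1.3]
gripper_width: 0.0601
gripper_force: 0.0
```

```bash
python3 - <<'E'
from h import *
go(470,-17.8,12.3)
B=dict(washer=(660,740,-160,-80,36,46),pin=(680,720,-140,-100,55,70))
for n in("scene","top","wrist"):
    print(n); boxes(cam(n),B,n=="wrist")
E
```

```text
pos [564.7 -90.  150.9] tooly yaw -167.62 tilt [-0.002  0.001 -1.   ] turn_z 0.08 (or -179.92 ) shift pre-turn [-90.8  77.1   0.3] post-turn [-90.7  77.2   0.3] j [ 0.18  0.26 -0.33 -0.   -0.99  0.03] F [-1.5  0.2 -1.3] w 60.1 t 9.7
scene
washer 198 [699.5, -119.5, 42.9, 36.0, -47.9] z 40.1 mean [ 697.1 -116.9   40.1]
pin 25 [699.7, -117.6, 8.0, 6.9, 42.2] z 59.5 mean [ 700.  -118.2   60.7]
top
wrist
washer 1101 [698.3, -122.2, 39.1, 38.8, 5.7] z 40.0 mean [ 696.  -122.7   40. ]
pin 111 [699.0, -122.4, 8.4, 7.4, -57.8] z 61.2 mean [ 698.4 -122.3   61.2]
```

Washer is home: top face at 40 mm, centred on the pin. Now the strap.

Emit:
{"name": "send_rows", "arguments": {
  "motion": [
    [[0, 0, 0, -22.9, 19.3, 0, 60], [0, 0, 0, -22.9, 19.3, 0, 60], [0, 0, 0, -22.9, 19.3, 0, 60], [0, 0, 0, -22.9, 19.3, 0, 60], [0, 0, 0, 0, 0, 15, 60], [0, 0, 0, 0, 0, 15, 60], [0, 0, 0, 0, 0, 0, 60], [0, 0, 0, 0, 0, 0, 60]]
  ]
}}

```text
time: 10.5
position: [0.4758, -0.0177, 0.1201]
tool_rot: [2.447, -1.968, -0.001]
contact_force: [0.4, 1.6, 1.0]
gripper_width: 0.0599
gripper_force: 0.0
```

```bash
python3 - <<'E'
from h import *
go(469.8,-16.8,12.3)
a=np.radians(12.3); ex=np.array([np.cos(a),np.sin(a)]); ey=np.array([-np.sin(a),np.cos(a)]); o=np.array([470.2,-17.8])
for n in("wrist","top"):
    c=cam(n); M=cloud(c,n=="wrist")[c["range_z"]>0]*1000
    L=np.c_[(M[:,:2]-o)@ex,(M[:,:2]-o)@ey,M[:,2]]
    for k,(x0,x1,y0,y1,z0,z1) in dict(strap=(-30,30,-57,75,65.1,69),stud=(-12,12,-12,12,87,96),wp=(-40,40,20,110,47,57)).items():
        s=L[(L[:,0]>x0)&(L[:,0]<x1)&(L[:,1]>y0)&(L[:,1]<y1)&(L[:,2]>z0)&(L[:,2]<z1)]
        if len(s)>8: print(n,k,len(s),rect(s/1000),np.round(s.min(0),1),np.round(s.max(0),1))
E
```

```text
pos [475.8 -17.7 120.1] tooly yaw -167.59 tilt [-0.001 -0.001 -1.   ] turn_z 0.11 (or -179.89 ) shift pre-turn [-2.2  5.7  0. ] post-turn [-2.2  5.7  0. ] j [ 0.38  0.14 -0.57  0.   -0.87 -0.16] F [0.4 1.6 1. ] w 59.9 t 10.5
wrist strap 5673 [-1.3, 2.1, 118.3, 33.5, 89.8] [-18.3 -57.   65.1] [15.4 61.3 69. ]
wrist stud 331 [-1.3, -1.2, 12.2, 12.0, 32.9] [-7.5 -7.5 87. ] [ 4.7  5.1 93.5]
wrist wp 2075 [0.0, 55.7, 70.3, 50.4, 89.9] [-25.2  20.5  47. ] [25.3 90.8 56.9]
top strap 75 [1.0, -48.4, 32.5, 17.6, -5.5] [-16.  -56.8  65.1] [ 16.7 -38.1  68.8]
```

Emit:
{"name": "send_rows", "arguments": {
  "motion": [
    [[0, 0, 0, -2.2, 5.6, 0, 60], [0, 0, 0, 0, 0, 18, 60], [0, 0, 0, 0, 0, 18, 60], [0, 0, 0, 0, 0, 18, 60], [0, 0, 0, 0, 0, 14, 60], [0, 0, 0, 0, 0, 8, 60], [0, 0, 0, 0, 0, 0, 60], [0, 0, 0, 0, 0, 0, 50]]
  ]
}}

```text
time: 11.27
position: [0.4696, -0.0168, 0.0446]
tool_rot: [2.448, -1.968, 0.0]
contact_force: [0.4, 0.6, 0.1]
gripper_width: 0.051
gripper_force: 0.0
```

Emit:
{"name": "send_rows", "arguments": {
  "motion": [
    [[0, 0, 0, 0, 0, 0, 40], [0, 0, 0, 0, 0, 0, 36], [0, 0, 0, 0, 0, 0, 32], [0, 0, 0, 0, 0, 0, 26], [0, 0, 0, 0, 0, 0, 26], [0, 0, 0, 0, 0, 0, 26], [0, 0, 0, 0, 0, 0, 26], [0, 0, 0, 0, 0, 0, 26]]
  ],
  "squeeze": 70
}}

```text
time: 11.93
position: [0.4701, -0.0165, 0.0455]
tool_rot: [-2.447, 1.967, -0.002]
contact_force: [-1.5, 1.2, 7.4]
gripper_width: 0.0306
gripper_force: 69.2
```

Emit:
{"name": "send_rows", "arguments": {
  "motion": [
    [[0, 0, 0, 0, 0, -2, 26], [0, 0, 0, 0, 0, -4, 26], [0, 0, 0, 0, 0, -6, 26], [0, 0, 0, 0, 0, -8, 26], [0, 0, 0, 0, 0, -10, 26], [0, 0, 0, 0, 0, -12, 26], [0, 0, 0, 0, 0, -12, 26], [0, 0, 0, 0, 0, -12, 26]]
  ]
}}

```text
time: 12.6
position: [0.4693, -0.0168, 0.1115]
tool_rot: [-2.448, 1.968, -0.0]
contact_force: [-0.4, 0.4, -3.5]
gripper_width: 0.0306
gripper_force: 69.5
```

```bash
python3 - <<'E'
from h import *
go(604,-21.5,-3)
from workcell import state
s=state(); p=np.array(s["position"])*1000; R=Rn.from_rotvec(s["tool_rot"]).as_matrix()
c=cam("wrist"); T=(cloud(c,True)[c["range_z"]>0]*1000-p)@R
t=T[(np.abs(T[:,1])<14)&(np.abs(T[:,0])<80)&(T[:,2]>-35)&(T[:,2]<-12)&((np.abs(T[:,1])>9)|(np.abs(T[:,0])>30))]
print(len(t),t.min(0),t.max(0),np.median(t,0)); m=np.median(t[:,2]); t=t[np.abs(t[:,2]-m)<4]
print("slope",np.linalg.lstsq(np.c_[t[:,:2],np.ones(len(t))],t[:,2],rcond=None)[0],rect(t/1000))
cv2.imwrite("pics/w5.png",c["img"][:,:,::-1])
E
```

```text
pos [469.3 -16.8 111.5] tooly yaw -167.6 tilt [ 0.  0. -1.] turn_z 15.4 (or -164.6 ) shift pre-turn [  33.6 -130.6    0. ] post-turn [  -2.3 -134.8    0. ] j [ 0.39  0.14 -0.59 -0.   -0.84 -0.17] F [-0.4  0.4 -3.5] w 30.6 t 12.6
8510 [-40.63183167 -13.99942187 -34.98607878] [ 61.00743759  13.99904683 -12.04890233] [ 36.17995648  -0.23048125 -20.54410624]
slope [ 3.64528220e-04  3.52485803e-03 -2.05380926e+01] [10.2, -0.0, 101.6, 28.0, 0.0]
```

View pics/w5.png

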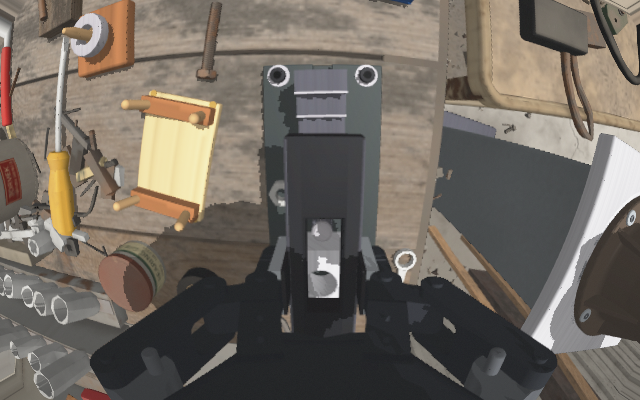

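Strap held level (slope <0.004), cleared off the stud; cradle visible at (170,165). Turning and moving to the cradle.

Emit:
{"name": "send_rows", "arguments": {
  "motion": [
    [[0, 0, 0, 0, 0, -10, 26], [0, 0, 0, 0, 0, -10, 26], [0, 0, 5.1, 0, 0, 0, 26], [0, 0, 5.1, 0, 0, 0, 26], [0, 0, 5.1, 0, 0, 0, 26], [0, 0, 0, 0, 0, 0, 26], [0, 0, 0, 0, 0, 0, 26], [0, 0, 0, 0, 0, 0, 26]]
  ]
}}

```text
time: 13.32
position: [0.4693, -0.0168, 0.1303]
tool_rot: [2.168, -2.274, -0.0]
contact_force: [0.4, -0.5, -2.4]
gripper_width: 0.0303
gripper_force: 69.8
```

```bash
python3 - <<'E'
from h import *
go(604.2,-21,-2.9)
c=cam("wrist")
boxes(c,dict(cradle=(560,650,-85,45,7,12),dow=(560,650,-85,45,46,56),all=(560,650,-85,45,7,56)),True)
E
```

```text
pos [469.3 -16.8 130.3] tooly yaw 177.26 tilt [-0.  0. -1.] turn_z 0.16 (or -179.84 ) shift pre-turn [  -2.2 -135.    -0. ] post-turn [  -2.6 -135.    -0. ] j [ 0.39  0.12 -0.57 -0.   -0.89 -0.43] F [ 0.4 -0.5 -2.4] w 30.3 t 13.3
cradle 4872 [602.6, -22.9, 108.4, 70.5, 87.6] z 10.2 mean [599.5 -25.8  10.1]
dow 301 [602.6, -22.9, 91.5, 68.9, 87.6] z 50.5 mean [600.  -26.5  50.1]
all 7517 [602.6, -22.9, 108.4, 70.5, 87.6] z 10.7 mean [600.  -24.8  16.4]
```

Emit:
{"name": "send_rows", "arguments": {
  "motion": [
    [[0, 0, 0, -0.6, -33.6, 0, 26], [0, 0, 0, -0.6, -33.6, 0, 26], [0, 0, 0, -0.6, -33.6, 0, 26], [0, 0, 0, -0.6, -33.6, 0, 26], [0, 0, 0, 0, 0, 30, 26], [0, 0, 0, 0, 0, 30, 26], [0, 0, 0, 0, 0, 0, 26], [0, 0, 0, 0, 0, 0, 26]]
  ]
}}

```text
time: 14.03
position: [0.6022, -0.0217, 0.0688]
tool_rot: [2.163, -2.273, -0.003]
contact_force: [0.1, -1.3, -2.6]
gripper_width: 0.0305
gripper_force: 70.5
```

```bash
python3 - <<'E'
from h import *
go(603.5,-21,-2.6)
c=cam("wrist"); cv2.imwrite("pics/w6.png",c["img"][:,:,::-1])
boxes(c,dict(dow=(560,650,-85,45,46,54)),True)
E
```

```text
pos [602.2 -21.7  68.8] tooly yaw 177.16 tilt [-0.005 -0.001 -1.   ] turn_z -0.24 (or 179.76 ) shift pre-turn [-0.8 -1.2 -0. ] post-turn [-0.8 -1.2 -0. ] j [ 0.29  0.39 -0.35  0.   -0.84 -0.34] F [ 0.1 -1.3 -2.6] w 30.5 t 14.0
dow 375 [601.2, -65.0, 68.7, 7.3, -2.7] z 50.6 mean [600.7 -65.2  50.3]
```

View pics/w6.png

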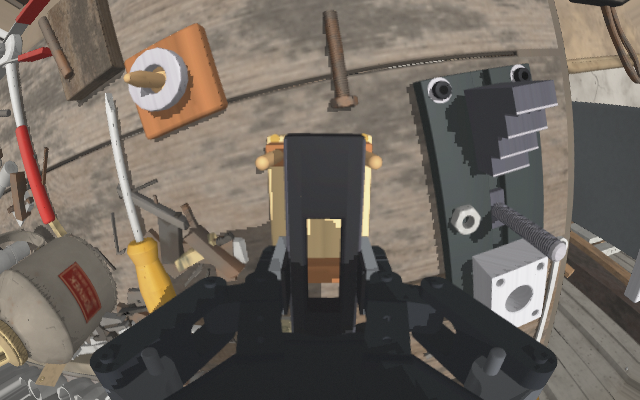

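Strap is centred between the dowels within about 2 mm (dowel tips at (265,162) and (375,160)). Nudging and lowering.

Emit:
{"name": "send_rows", "arguments": {
  "motion": [
    [[0, 0, 0, -0.6, -1.2, 8, 26], [0, 0, 0, 0, 0, 10, 26], [0, 0, 0, 0, 0, 10, 26], [0, 0, 0, 0, 0, 10, 26], [0, 0, 0, 0, 0, 8, 26], [0, 0, 0, 0, 0, 4, 26], [0, 0, 0, 0, 0, 1, 26], [0, 0, 0, 0, 0, 0, 26]]
  ]
}}

```text
time: 14.75
position: [0.6048, -0.0206, 0.0188]
tool_rot: [2.164, -2.276, -0.001]
contact_force: [1.4, 0.4, -2.3]
gripper_width: 0.0304
gripper_force: 70.6
```

```bash
python3 - <<'E'
from h import *
go(603.5,-21,-2.6)
E
```

```text
pos [604.8 -20.6  18.8] tooly yaw 177.11 tilt [-0.001 -0.    -1.   ] turn_z -0.29 (or 179.71 ) shift pre-turn [0.4 1.3 0. ] post-turn [0.4 1.3 0. ] j [ 0.29  0.46 -0.39  0.   -0.73 -0.34] F [ 1.4  0.4 -2.3] w 30.4 t 14.8
```

Emit:
{"name": "send_rows", "arguments": {
  "motion": [
    [[0, 0, 0, 0, 0, 1, 26], [0, 0, 0, 0, 0, 0, 30], [0, 0, 0, 0, 0, 0, 36], [0, 0, 0, 0, 0, 0, 44], [0, 0, 0, 0, 0, 0, 52], [0, 0, 0, 0, 0, 0, 52], [0, 0, 0, 0, 0, 0, 52], [0, 0, 0, 0, 0, -8, 52]]
  ]
}}

```text
time: 15.42
position: [0.604, -0.0208, 0.0253]
tool_rot: [2.163, -2.276, -0.002]
contact_force: [-0.1, 0.3, -0.5]
gripper_width: 0.0519
gripper_force: 0.0
```

Emit:
{"name": "send_rows", "arguments": {
  "motion": [
    [[0, 0, 0, 0, 0, -20, 52], [0, 0, 0, 0, 0, -25, 52], [0, 0, 0, 0, 0, -30, 52], [0, 0, 0, 0, 0, -30, 52], [0, 0, -5, 0, 0, -20, 60], [0, 0, -5, 0, 0, 0, 60], [0, 0, -5, 0, 0, 0, 60], [0, 0, 0, 0, 0, 0, 60]]
  ]
}}

```text
time: 16.08
position: [0.6051, -0.0205, 0.1527]
tool_rot: [-2.446, 1.969, -0.002]
contact_force: [0.4, -0.0, -0.1]
gripper_width: 0.0604
gripper_force: 0.0
```

```bash
python3 - <<'E'
from h import *
go(487,-89,12.3)
for n in("wrist","top"):
    print(n); boxes(cam(n),dict(strap=(560,650,-95,50,34,41),step=(450,530,-130,-60,72,80),stepall=(450,530,-130,-60,32,80),wp=(400,520,0,90,48,56),plate=(350,550,-150,120,14,22)),n=="wrist")
E
```

```text
pos [605.1 -20.5 152.7] tooly yaw -167.67 tilt [ 0.002  0.    -1.   ] turn_z 0.03 (or -179.97 ) shift pre-turn [ 41.7 130.   -0.2] post-turn [ 41.7 130.   -0.2] j [ 0.29  0.31 -0.26 -0.   -1.01 -0.07] F [ 0.4 -0.  -0.1] w 60.4 t 16.1
wrist
strap 4141 [603.2, -21.3, 121.1, 61.6, 86.4] z 38.1 mean [603.5 -25.1  38. ]
step 599 [488.3, -101.3, 31.3, 14.3, 12.2] z 76.0 mean [ 489.5 -101.1   75.9]
stepall 2418 [484.0, -82.7, 53.4, 32.0, -76.8] z 61.5 mean [489.8 -87.6  58.7]
wp 976 [460.3, 29.9, 51.8, 38.8, 11.6] z 51.9 mean [462.2  22.1  51.7]
plate 6765 [478.4, -2.7, 254.1, 128.6, 85.9] z 18.0 mean [487.2 -43.3  18. ]
top
strap 401 [603.4, -21.0, 122.2, 45.0, -84.7] z 37.6 mean [601.7 -42.2  37.7]
step 116 [489.8, -100.9, 29.9, 13.8, 13.6] z 75.7 mean [ 489.8 -100.8   75.5]
stepall 404 [485.6, -82.9, 50.8, 30.0, -77.0] z 62.8 mean [485.5 -84.3  60.5]
wp 636 [459.4, 41.8, 60.4, 50.0, -77.7] z 51.7 mean [459.1  41.8  51.7]
plate 2956 [498.6, -4.9, 220.2, 149.4, -77.7] z 17.8 mean [471.  -23.9  17.8]
```

Strap is home (top at 38 mm, centred to about 1 mm). Now the step block; both cameras put its tall stair at (489,-101).

Emit:
{"name": "send_rows", "arguments": {
  "motion": [
    [[0, 0, 0, 10.7, 32.6, 0, 60], [0, 0, 0, 10.7, 32.6, 0, 60], [0, 0, 0, 10.7, 32.6, 0, 60], [0, 0, 0, 10.7, 32.6, 0, 60], [0, 0, 0, 0, 0, 20, 60], [0, 0, 0, 0, 0, 20, 60], [0, 0, 0, 0, 0, 0, 60], [0, 0, 0, 0, 0, 0, 60]]
  ]
}}

```text
time: 16.85
position: [0.4858, -0.09, 0.1109]
tool_rot: [2.44, -1.976, -0.002]
contact_force: [0.9, 0.0, 0.9]
gripper_width: 0.0602
gripper_force: 0.0
```

```bash
python3 - <<'E'
from h import *
go(486.7,-90.3,12.5)
boxes(cam("wrist"),dict(step=(450,530,-130,-60,72,80),step2=(450,530,-130,-60,58,80),bolt=(470,530,-140,-80,22,32)),True)
E
```

```text
pos [485.8 -90.  110.9] tooly yaw -168.0 tilt [-0.002 -0.001 -1.   ] turn_z -0.5 (or 179.5 ) shift pre-turn [ 0.5 -0.8 -0. ] post-turn [ 0.5 -0.8 -0. ] j [ 0.22  0.18 -0.54  0.   -0.85 -0.01] F [0.9 0.  0.9] w 60.2 t 16.9
step 1138 [488.0, -101.8, 30.0, 14.5, 13.5] z 76.1 mean [ 488.  -102.2   76. ]
step2 2054 [486.3, -94.8, 30.6, 29.2, 12.9] z 75.1 mean [487.2 -97.9  70.9]
bolt 317 [501.3, -105.3, 53.2, 10.9, 3.2] z 25.4 mean [ 507.7 -106.1   25.8]
```

Emit:
{"name": "send_rows", "arguments": {
  "motion": [
    [[0, 0, -0.8, 0.5, -0.4, 10, 60], [0, 0, 0, 0, 0, 20, 60], [0, 0, 0, 0, 0, 20, 60], [0, 0, 0, 0, 0, 14, 60], [0, 0, 0, 0, 0, 10, 60], [0, 0, 0, 0, 0, 0, 60], [0, 0, 0, 0, 0, 0, 50], [0, 0, 0, 0, 0, 0, 40]]
  ]
}}

```text
time: 17.57
position: [0.4877, -0.09, 0.0379]
tool_rot: [-2.457, 1.957, -0.001]
contact_force: [0.4, -0.4, 1.2]
gripper_width: 0.0404
gripper_force: 0.0
```

Emit:
{"name": "send_rows", "arguments": {
  "motion": [
    [[0, 0, 0, 0, 0, 0, 34], [0, 0, 0, 0, 0, 0, 30], [0, 0, 0, 0, 0, 0, 24], [0, 0, 0, 0, 0, 0, 24], [0, 0, 0, 0, 0, 0, 24], [0, 0, 0, 0, 0, 0, 24], [0, 0, 0, 0, 0, 0, 24], [0, 0, 0, 0, 0, 0, 24]]
  ]
}}

```text
time: 18.23
position: [0.4875, -0.0901, 0.0383]
tool_rot: [-2.457, 1.957, -0.002]
contact_force: [-0.4, 1.0, 5.6]
gripper_width: 0.0287
gripper_force: 68.8
```

Emit:
{"name": "send_rows", "arguments": {
  "motion": [
    [[0, 0, 0, 0, 0, -2, 24], [0, 0, 0, 0, 0, -4, 24], [0, 0, 0, 0, 0, -8, 24], [0, 0, 0, 0, 0, -12, 24], [0, 0, 0, 0, 0, -15, 24], [0, 0, 0, 0, 0, -15, 24], [0, 0, 0, 0, 0, -8, 24], [0, 0, 0, 0, 0, 0, 24]]
  ]
}}

```text
time: 18.9
position: [0.4882, -0.09, 0.1035]
tool_rot: [-2.455, 1.956, -0.004]
contact_force: [0.4, -0.1, -2.7]
gripper_width: 0.0295
gripper_force: 69.3
```

```bash
cat >> h.py <<'E'
def held(c,lim,fish=True):
    """points near the tool, in tool axes (mm), within lim=(x0,x1,y0,y1,z0,z1)"""
    from workcell import state
    s=state(); R=Rn.from_rotvec(s["tool_rot"]).as_matrix()
    T=(cloud(c,fish)[c["range_z"]>0]*1000-np.array(s["position"])*1000)@R
    return T[np.all([(T[:,i]>lim[2*i])&(T[:,i]<lim[2*i+1]) for i in range(3)],0)]
E
python3 - <<'E'
from h import *
go(606,-229,-10.5)
c=cam("wrist"); t=held(c,(-40,45,-13,13,-60,10))
for lo in range(-56,8,4):
    k=t[(t[:,2]>=lo)&(t[:,2]<lo+4)]
    if len(k)>20: print(lo,len(k),np.round(k.min(0),1),np.round(k.max(0),1),np.round(np.median(k,0),1))
boxes(c,dict(pocket=(550,660,-290,-170,14,22),tray=(420,530,-290,-170,12,20)),True)
cv2.imwrite("pics/w7.png",c["img"][:,:,::-1])
E
```

```text
pos [488.2 -90.  103.5] tooly yaw -167.08 tilt [ 0.004  0.001 -1.   ] turn_z 23.42 (or -156.58 ) shift pre-turn [161.8 -83.8   0.4] post-turn [ 115.2 -141.2    0.4] j [ 0.21  0.19 -0.55  0.   -0.83  0.01] F [ 0.4 -0.1 -2.7] w 29.5 t 18.9
-44 73 [  5.3 -12.9 -40.7] [ 19.1  12.9 -40. ] [ 11.8  -3.  -40.1]
-40 2189 [  4. -13. -40.] [ 19.5  13.  -36. ] [ 12.4   0.  -38.9]
-36 299 [ 17.5 -12.9 -36. ] [ 19.2  12.9 -32. ] [ 18.4  -0.  -34.4]
-32 316 [ -9. -13. -32.] [ 19.2  13.  -28. ] [ 18.3  -0.3 -29.9]
-28 866 [-10.1 -13.  -28. ] [ 19.2  13.  -24. ] [ -5.3  -0.1 -26.9]
-24 220 [ 17.4 -12.9 -24. ] [ 19.2  12.9 -20. ] [ 18.4  -0.1 -22.3]
-20 244 [-22.2 -13.  -20. ] [ 19.3  13.  -16. ] [ 18.3  -0.1 -17.9]
-16 568 [-24. -13. -16.] [ 19.3  13.  -12. ] [-19.7   0.  -14.8]
-12 184 [ 17.7 -12.9 -12. ] [19.  12.9 -8.1] [ 18.4   0.2 -10.3]
-8 193 [-36.8 -12.9  -8. ] [19.1 12.8 -4. ] [18.3 -0.3 -5.4]
-4 484 [-38.2 -12.9  -4. ] [19. 13. -0.] [-33.9   0.2  -2.9]
0 155 [ 17.8 -13.    0. ] [19.3 12.9  4. ] [18.4  0.2  2.3]
4 120 [ 17.5 -12.8   4. ] [19. 13.  8.] [18.5 -0.4  5.8]
pocket 2040 [607.7, -213.0, 63.6, 50.3, -10.6] z 17.9 mean [ 604.2 -204.4   17.7]
tray 1181 [472.9, -226.0, 76.9, 75.3, 4.5] z 15.7 mean [ 469.2 -211.5   15.6]
```

View pics/w7.png

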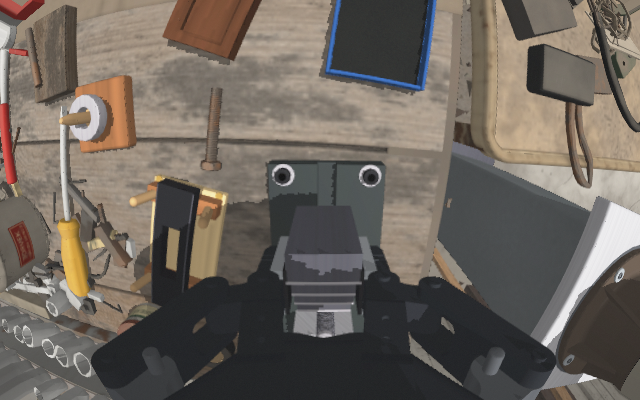

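Step block held upright (tall face at tool x=+18.5, bottom 19 mm below the TCP), so its centre is at tool x ≈ -9.3. Moving near the pocket.

Emit:
{"name": "send_rows", "arguments": {
  "motion": [
    [[0, 0, 5.85, 0, 0, -2, 24], [0, 0, 5.85, 0, 0, -2, 24], [0, 0, 5.85, 0, 0, -2, 24], [0, 0, 5.85, 0, 0, -2, 24], [0, 0, 0, 16.8, -32.6, 0, 24], [0, 0, 0, 16.8, -32.6, 0, 24], [0, 0, 0, 16.8, -32.6, 0, 24], [0, 0, 0, 16.8, -32.6, 0, 24]]
  ]
}}

```text
time: 19.62
position: [0.6035, -0.1809, 0.108]
tool_rot: [2.009, -2.414, -0.002]
contact_force: [0.9, 0.6, -3.3]
gripper_width: 0.0292
gripper_force: 69.9
```

Emit:
{"name": "send_rows", "arguments": {
  "motion": [
    [[0, 0, 0, 0, 0, 0, 24], [0, 0, 0, 0, 0, 0, 24], [0, 0, 0, 0, 0, 0, 24], [0, 0, 0, 0, 0, 0, 24], [0, 0, 0, 0, 0, 0, 24], [0, 0, 0, 0, 0, 0, 24], [0, 0, 0, 0, 0, 0, 24], [0, 0, 0, 0, 0, 0, 24]]
  ]
}}

```text
time: 20.28
position: [0.6029, -0.1796, 0.1097]
tool_rot: [-2.009, 2.414, -0.001]
contact_force: [-0.2, -1.1, -2.7]
gripper_width: 0.0291
gripper_force: 70.4
```

```bash
python3 - <<'E'
from h import *
go(604.2,-238.1,-10.5)
c=cam("wrist"); t=held(c,(-45,45,-18,18,-42,-37)); print(rect(t/1000))
t=held(c,(16,21,-25,25,-30,10)); print("tall face",np.median(t,0),t.min(0),t.max(0))
boxes(c,dict(pocket=(550,670,-290,-170,15.5,20),floor=(580,630,-260,-195,7,12.5),tray=(420,530,-290,-170,12,20)),True)
cv2.imwrite("pics/w8.png",c["img"][:,:,::-1])
E
```

```text
pos [ 602.9 -179.6  109.7] tooly yaw 169.53 tilt [ 0.001  0.    -1.   ] turn_z 0.03 (or -179.97 ) shift pre-turn [ 57.3 -11.9  -0. ] post-turn [ 57.3 -12.   -0. ] j [ 0.02  0.38 -0.25 -0.   -0.94 -0.2 ] F [-0.2 -1.1 -2.7] w 29.1 t 20.3
[4.4, 0.1, 35.8, 30.5, 89.4]
tall face [ 18.79723154   1.4417006  -14.17570266] [ 17.5552087  -13.69229006 -29.99330744] [19.73071022 16.73649109  9.96268606]
pocket 4567 [604.6, -229.8, 84.4, 62.8, 79.4] z 17.9 mean [ 604.  -230.9   17.8]
floor 3789 [604.9, -230.2, 64.3, 38.4, 78.8] z 10.1 mean [ 604.4 -229.6   10.1]
tray 1562 [473.6, -231.8, 86.5, 77.9, -85.7] z 15.5 mean [ 475.9 -231.2   15.3]
```

View pics/w8.png

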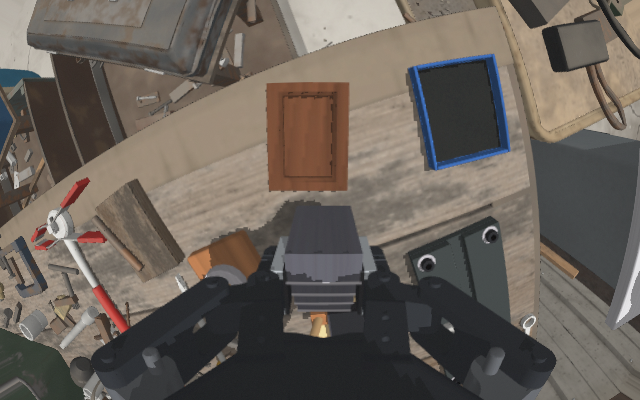

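Pocket at (308,135) in the view, measured (604.7,-230), 79°. It agrees with the top view within 1.5 mm.

Emit:
{"name": "send_rows", "arguments": {
  "motion": [
    [[0, 0, 0, 29.1, -5.6, 0, 24], [0, 0, 0, 29.1, -5.6, 0, 24], [0, 0, 0, 0, 0, 20, 24], [0, 0, 0, 0, 0, 20, 24], [0, 0, 0, 0, 0, 15, 24], [0, 0, 0, 0, 0, 0, 24], [0, 0, 0, 0, 0, 0, 24], [0, 0, 0, 0, 0, 0, 24]]
  ]
}}

```text
time: 21.0
position: [0.6041, -0.2393, 0.0554]
tool_rot: [-2.009, 2.414, -0.002]
contact_force: [-0.4, 0.6, -2.5]
gripper_width: 0.0292
gripper_force: 70.3
```

```bash
python3 - <<'E'
from h import *
go(603.4,-238.9,-10.6)
E
```

```text
pos [ 604.1 -239.3   55.4] tooly yaw 169.54 tilt [ 0.001 -0.001 -1.   ] turn_z 0.14 (or -179.86 ) shift pre-turn [-0.3  0.8 -0. ] post-turn [-0.3  0.8 -0. ] j [-0.08  0.47 -0.25  0.   -0.85 -0.11] F [-0.4  0.6 -2.5] w 29.2 t 21.0
```

Emit:
{"name": "send_rows", "arguments": {
  "motion": [
    [[0, 0, 0, -0.2, 0.6, 6, 24], [0, 0, 0, 0, 0, 6, 24], [0, 0, 0, 0, 0, 5, 24], [0, 0, 0, 0, 0, 4, 24], [0, 0, 0, 0, 0, 3, 24], [0, 0, 0, 0, 0, 1.5, 24], [0, 0, 0, 0, 0, 0, 24], [0, 0, 0, 0, 0, 0, 24]]
  ]
}}

```text
time: 21.67
position: [0.6026, -0.2389, 0.0304]
tool_rot: [2.01, -2.414, 0.0]
contact_force: [-5.3, 3.3, 11.9]
gripper_width: 0.0288
gripper_force: 72.0
```

```bash
python3 - <<'E'
from h import *
go(603.4,-238.9,-10.6)
boxes(cam("top"),dict(tall=(570,640,-290,-170,63,72)))
boxes(cam("scene"),dict(tall=(570,640,-290,-170,63,72)))
E
```

```text
pos [ 602.6 -238.9   30.4] tooly yaw 169.55 tilt [-0. -0. -1.] turn_z 0.15 (or -179.85 ) shift pre-turn [-0.2 -0.8 -0. ] post-turn [-0.2 -0.8 -0. ] j [-0.08  0.5  -0.28  0.   -0.8  -0.11] F [-5.3  3.3 11.9] w 28.8 t 21.7
tall 71 [600.5, -238.4, 55.3, 28.1, -11.7] z 67.8 mean [ 607.1 -234.8   67.4]
```

Emit:
{"name": "send_rows", "arguments": {
  "motion": [
    [[0, 0, 0, 0, 0.8, -0.5, 24], [0, 0, 0, 0, 0, 0, 28], [0, 0, 0, 0, 0, 0, 32], [0, 0, 0, 0, 0, 0, 38], [0, 0, 0, 0, 0, 0, 46], [0, 0, 0, 0, 0, 0, 56], [0, 0, 0, 0, 0, 0, 60], [0, 0, 0, 0, 0, 0, 60]]
  ]
}}

```text
time: 22.43
position: [0.602, -0.2389, 0.0291]
tool_rot: [2.009, -2.415, -0.0]
contact_force: [0.8, 0.6, 0.5]
gripper_width: 0.0598
gripper_force: 0.0
```

Emit:
{"name": "send_rows", "arguments": {
  "motion": [
    [[0, 0, 0, 0, 0, -10, 60], [0, 0, 0, 0, 0, -20, 60], [0, 0, 0, 0, 0, -30, 60], [0, 0, 0, 0, 0, -30, 60], [0, 0, 0, 0, 0, -20, 70], [0, 0, 0, -30, 0, -10, 80], [0, 0, 0, -30, 0, 0, 80], [0, 0, 0, 0, 0, 0, 80]]
  ]
}}

```text
time: 23.1
position: [0.6144, -0.1766, 0.1516]
tool_rot: [-2.009, 2.411, -0.003]
contact_force: [-1.4, -0.1, -0.5]
gripper_width: 0.08
gripper_force: 0.0
```

```bash
python3 - <<'E'
from h import *
go(458.7,41.5,12.3)
for n in("wrist","top"):
    print(n); boxes(cam(n),dict(tall=(560,650,-290,-170,63,72),s2=(560,650,-290,-170,52,60),s3=(560,650,-290,-170,40,48),s4=(560,650,-290,-170,28,36),pocket=(550,670,-290,-170,14,20)),n=="wrist")
E
```

```text
pos [ 614.4 -176.6  151.6] tooly yaw 169.62 tilt [ 0.004  0.    -1.   ] turn_z -22.68 (or 157.32 ) shift pre-turn [-186.4  192.5   -0.5] post-turn [-246.2  105.7   -0.5] j [ 0.02  0.36 -0.18 -0.   -1.03 -0.21] F [-1.4 -0.1 -0.5] w 80.0 t 23.1
wrist
tall 808 [599.5, -250.3, 29.8, 13.9, -10.0] z 68.1 mean [ 599.3 -250.1   68. ]
s2 658 [602.1, -236.1, 29.9, 13.1, -10.3] z 56.1 mean [ 601.5 -236.3   56.1]
s3 573 [603.9, -222.5, 28.4, 12.5, -10.3] z 44.1 mean [ 603.9 -222.5   44.1]
s4 475 [606.0, -208.4, 29.2, 11.6, -10.3] z 32.1 mean [ 606.4 -208.5   32.1]
pocket 3475 [604.6, -230.0, 83.9, 62.9, 79.4] z 17.9 mean [ 604.6 -230.5   17.7]
top
tall 112 [601.0, -249.8, 30.3, 14.0, -11.5] z 67.5 mean [ 600.5 -249.4   67.6]
s2 94 [597.6, -237.5, 28.6, 21.9, 11.7] z 55.8 mean [ 599.3 -236.3   55.7]
s3 85 [598.0, -234.7, 41.6, 19.7, 79.1] z 43.9 mean [ 598.5 -224.    43.9]
s4 21 [590.4, -226.2, 36.2, 14.6, 57.3] z 31.2 mean [ 592.8 -220.9   31.5]
pocket 255 [605.7, -230.2, 83.5, 62.5, 79.5] z 17.5 mean [ 589.9 -246.9   17.4]
```

Step block is home: top at 68 mm, centre within 2 mm. Last, the aluminium block.

Emit:
{"name": "send_rows", "arguments": {
  "motion": [
    [[0, 0, -5.67, 0, 0, 0, 80], [0, 0, -5.67, 0, 0, 0, 80], [0, 0, -5.67, 0, 0, 0, 80], [0, 0, -5.67, 0, 0, 0, 80], [0, 0, 0, -35.2, 15.1, 0, 80], [0, 0, 0, -35.2, 15.1, 0, 80], [0, 0, 0, -35.2, 15.1, 0, 80], [0, 0, 0, -35.2, 15.1, 0, 80]]
  ]
}}

```text
time: 23.87
position: [0.5228, -0.055, 0.1491]
tool_rot: [2.442, -1.975, -0.001]
contact_force: [-0.2, 1.0, 0.6]
gripper_width: 0.0796
gripper_force: 0.0
```

Emit:
{"name": "send_rows", "arguments": {
  "motion": [
    [[0, 0, 0, -35.2, 15.1, 0, 80], [0, 0, 0, -35.2, 15.1, 0, 80], [0, 0, 0, -35.2, 15.1, 0, 80], [0, 0, 0, 0, 0, 0, 80], [0, 0, 0, 0, 0, 0, 80], [0, 0, 0, 0, 0, 0, 80], [0, 0, 0, 0, 0, 0, 80], [0, 0, 0, 0, 0, 0, 80]]
  ]
}}

```text
time: 24.53
position: [0.458, 0.0377, 0.1491]
tool_rot: [2.442, -1.975, -0.0]
contact_force: [-0.6, -0.2, -0.1]
gripper_width: 0.08
gripper_force: 0.0
```

```bash
python3 - <<'E'
from h import *
go(458.7,41.5,12.3)
boxes(cam("wrist"),dict(wp=(400,520,-10,110,49,56)),True)
E
```

```text
pos [458.   37.7 149.1] tooly yaw -167.93 tilt [-0. -0. -1.] turn_z -0.23 (or 179.77 ) shift pre-turn [-3.6 -1.5 -0. ] post-turn [-3.6 -1.5 -0. ] j [ 0.51  0.08 -0.56  0.   -0.93 -0.3 ] F [-0.6 -0.2 -0.1] w 80.0 t 24.5
wp 3506 [457.5, 41.3, 61.2, 50.3, -77.0] z 52.1 mean [457.5  39.8  52. ]
```

Emit:
{"name": "send_rows", "arguments": {
  "motion": [
    [[0, 0, -0.7, -3.6, -1.2, 10, 80], [0, 0, 0, 0, 0, 25, 80], [0, 0, 0, 0, 0, 25, 80], [0, 0, 0, 0, 0, 25, 80], [0, 0, 0, 0, 0, 20, 80], [0, 0, 0, 0, 0, 10, 80], [0, 0, 0, 0, 0, 4, 80], [0, 0, 0, 0, 0, 0, 70]]
  ]
}}

```text
time: 25.25
position: [0.4577, 0.0415, 0.0292]
tool_rot: [2.453, -1.958, -0.001]
contact_force: [0.2, 0.7, 0.3]
gripper_width: 0.0707
gripper_force: 0.0
```

Emit:
{"name": "send_rows", "arguments": {
  "motion": [
    [[0, 0, 0, 0, 0, 0, 60], [0, 0, 0, 0, 0, 0, 54], [0, 0, 0, 0, 0, 0, 50], [0, 0, 0, 0, 0, 0, 44], [0, 0, 0, 0, 0, 0, 44], [0, 0, 0, 0, 0, 0, 44], [0, 0, 0, 0, 0, 0, 44], [0, 0, 0, 0, 0, 0, 44]]
  ]
}}

```text
time: 25.92
position: [0.4587, 0.0427, 0.0316]
tool_rot: [-2.456, 1.957, -0.002]
contact_force: [-0.4, -1.8, 6.9]
gripper_width: 0.0485
gripper_force: 72.6
```

Emit:
{"name": "send_rows", "arguments": {
  "motion": [
    [[0, 0, 0, 0, 0, -2, 44], [0, 0, 0, 0, 0, -4, 44], [0, 0, 0, 0, 0, -8, 44], [0, 0, 0, 0, 0, -15, 44], [0, 0, 0, 0, 0, -20, 44], [0, 0, 0, 0, 0, -25, 44], [0, 0, 0, 0, 0, -20, 44], [0, 0, 0, 0, 0, 0, 44]]
  ]
}}

```text
time: 26.58
position: [0.4603, 0.0434, 0.1289]
tool_rot: [-2.453, 1.953, -0.006]
contact_force: [0.7, 0.6, -2.3]
gripper_width: 0.0485
gripper_force: 73.0
```

```bash
python3 - <<'E'
from h import *
go(474.5,-230.5,4.5)
c=cam("wrist"); t=held(c,(-45,45,-24,24,-27,-15)); m=np.median(t[:,2]); t=t[abs(t[:,2]-m)<3]
print(np.median(t,0),"slope",np.linalg.lstsq(np.c_[t[:,:2],np.ones(len(t))],t[:,2],rcond=None)[0],t.min(0),t.max(0))
cv2.imwrite("pics/w9.png",c["img"][:,:,::-1])
E
```

```text
pos [460.3  43.4 128.9] tooly yaw -167.06 tilt [ 0.007  0.003 -1.   ] turn_z 8.44 (or -171.56 ) shift pre-turn [270.1  47.5  -0.6] post-turn [274.2   7.3  -0.6] j [ 0.52  0.1  -0.59  0.   -0.87 -0.3 ] F [ 0.7  0.6 -2.3] w 48.5 t 26.6
[  8.18559987  -0.07602908 -22.36974862] slope [-8.26025968e-05  2.33625236e-03 -2.23136020e+01] [-29.85960473 -23.9882049  -25.26090564] [ 31.77292203  23.98744182 -19.31471986]
```

View pics/w9.png

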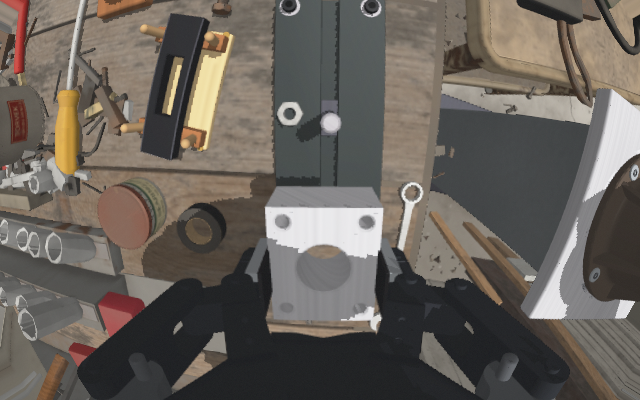

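Block held level, bottom 117 mm up, above the stud at (330,122). Turning and carrying it to the tray.

Emit:
{"name": "send_rows", "arguments": {
  "motion": [
    [[0, 0, 4.2, 0, 0, -5, 44], [0, 0, 4.2, 0, 0, -5, 44], [0, 0, 0, 34.2, 0.9, 0, 44], [0, 0, 0, 34.2, 0.9, 0, 44], [0, 0, 0, 34.2, 0.9, 0, 44], [0, 0, 0, 34.2, 0.9, 0, 44], [0, 0, 0, 34.2, 0.9, 0, 44], [0, 0, 0, 34.2, 0.9, 0, 44]]
  ]
}}

```text
time: 27.3
position: [0.4677, -0.164, 0.1335]
tool_rot: [2.306, -2.132, -0.002]
contact_force: [1.8, 0.9, -2.1]
gripper_width: 0.0485
gripper_force: 72.9
```

Emit:
{"name": "send_rows", "arguments": {
  "motion": [
    [[0, 0, 0, 34.2, 0.9, 0, 44], [0, 0, 0, 34.2, 0.9, 0, 44], [0, 0, 0, 0, 0, 25, 44], [0, 0, 0, 0, 0, 25, 44], [0, 0, 0, 0, 0, 25, 44], [0, 0, 0, 0, 0, 15, 44], [0, 0, 0, 0, 0, 0, 44], [0, 0, 0, 0, 0, 0, 44]]
  ]
}}

```text
time: 27.97
position: [0.4711, -0.2308, 0.0433]
tool_rot: [2.305, -2.131, -0.004]
contact_force: [0.8, -0.4, -1.9]
gripper_width: 0.0484
gripper_force: 73.0
```

```bash
python3 - <<'E'
from h import *
go(474.3,-229.8,4.5)
boxes(cam("top"),dict(tray=(420,530,-290,-170,12,20)))
c=cam("wrist"); boxes(c,dict(tray=(420,530,-290,-170,13,18)),True)
E
```

```text
pos [ 471.1 -230.8   43.3] tooly yaw -175.52 tilt [-0.003  0.    -1.   ] turn_z -0.02 (or 179.98 ) shift pre-turn [-0.7 -3.3 -0. ] post-turn [-0.7 -3.3 -0. ] j [-0.08  0.32 -0.55 -0.   -0.71  0.16] F [ 0.8 -0.4 -1.9] w 48.4 t 28.0
tray 1417 [475.0, -249.7, 76.1, 50.5, 4.4] z 15.8 mean [ 480.8 -263.6   15.7]
```

Emit:
{"name": "send_rows", "arguments": {
  "motion": [
    [[0, 0, 0, -0.7, -3.2, 0, 44], [0, 0, 0, 0, 0, 8, 44], [0, 0, 0, 0, 0, 8, 44], [0, 0, 0, 0, 0, 5, 44], [0, 0, 0, 0, 0, 3, 44], [0, 0, 0, 0, 0, 1, 44], [0, 0, 0, 0, 0, 0, 44], [0, 0, 0, 0, 0, 0, 44]]
  ]
}}

```text
time: 28.73
position: [0.4754, -0.23, 0.0193]
tool_rot: [2.307, -2.133, -0.0]
contact_force: [-0.0, -0.2, -2.5]
gripper_width: 0.0481
gripper_force: 73.2
```

```bash
python3 - <<'E'
from h import *
go(474.3,-229.8,4.5)
c=cam("scene"); cv2.imwrite("pics/s2.png",cv2.resize(c["img"][160:300,330:520,::-1],None,fx=4,fy=4,interpolation=cv2.INTER_CUBIC))
E
```

```text
pos [ 475.4 -230.    19.3] tooly yaw -175.51 tilt [-0. -0. -1.] turn_z -0.01 (or 179.99 ) shift pre-turn [-0.2  1.1  0. ] post-turn [-0.2  1.1  0. ] j [-0.08  0.36 -0.56  0.   -0.65  0.16] F [-0.  -0.2 -2.5] w 48.1 t 28.7
```

View pics/s2.png

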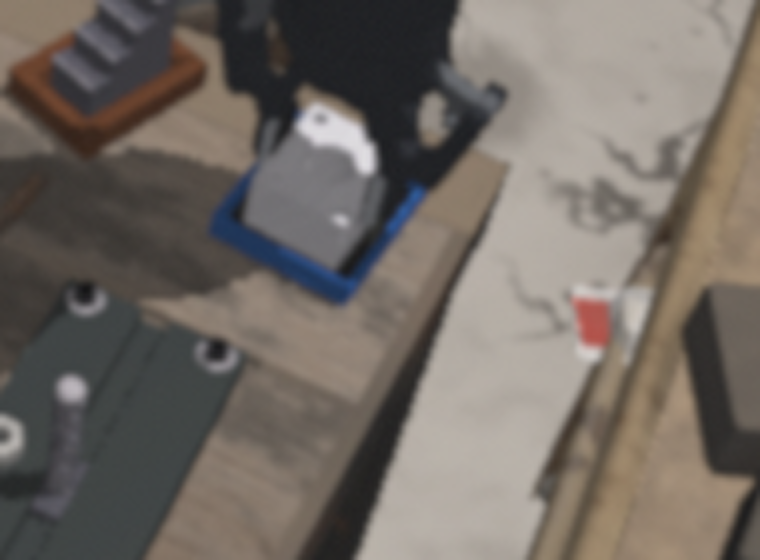

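The scene crop shows the block inside the tray walls at about (315,190), fingers above the walls. Lowering 1.5 mm more and releasing.

Emit:
{"name": "send_rows", "arguments": {
  "motion": [
    [[0, 0, 0, 0, 0.6, 1.5, 44], [0, 0, 0, 0, 0, 0, 44], [0, 0, 0, 0, 0, 0, 52], [0, 0, 0, 0, 0, 0, 60], [0, 0, 0, 0, 0, 0, 70], [0, 0, 0, 0, 0, 0, 75], [0, 0, 0, 0, 0, -5, 75], [0, 0, 0, 0, 0, -15, 75]]
  ]
}}

```text
time: 29.45
position: [0.4734, -0.2297, 0.0366]
tool_rot: [2.305, -2.132, -0.005]
contact_force: [-0.4, 0.2, 0.2]
gripper_width: 0.0755
gripper_force: 0.0
```

Emit:
{"name": "send_rows", "arguments": {
  "motion": [
    [[0, 0, 0, 0, 0, -25, 75], [0, 0, 0, 0, 0, -30, 75], [0, 0, 0, 0, 0, -30, 75], [0, 0, 0, 0, 0, -30, 75], [0, 0, 0, -35, 0, -20, 75], [0, 0, 0, -35, 0, 0, 75], [0, 0, 0, -30, 0, 0, 75], [0, 0, 0, 0, 0, 0, 75]]
  ]
}}

```text
time: 30.12
position: [0.4668, -0.127, 0.1742]
tool_rot: [-2.307, 2.129, -0.002]
contact_force: [-0.1, 0.1, -1.0]
gripper_width: 0.0752
gripper_force: 0.0
```

```bash
python3 - <<'E'
from h import *
go(474.3,-229.8,4.5)
B=dict(wp=(420,530,-290,-170,32,46),tray=(420,530,-290,-170,12.5,19),strap=(560,650,-95,50,34,41),tall=(560,650,-290,-170,63,72),washer=(660,740,-160,-80,36,46))
for n in("wrist","top","scene"):
    c=cam(n); print(n); boxes(c,B,n=="wrist")
    if n=="top": cv2.imwrite("pics/end.png",cv2.resize(c["img"][115:290,215:425,::-1],None,fx=3.4,fy=3.4,interpolation=cv2.INTER_CUBIC))
E
```

```text
pos [ 466.8 -127.   174.2] tooly yaw -175.39 tilt [ 0.003  0.001 -1.   ] turn_z 0.11 (or -179.89 ) shift pre-turn [ 1.03e+02  7.00e-01 -1.00e-01] post-turn [ 1.031e+02  5.000e-01 -1.000e-01] j [ 0.14  0.09 -0.48 -0.   -1.   -0.06] F [-0.1  0.1 -1. ] w 75.2 t 30.1
wrist
wp 2944 [473.4, -231.3, 59.4, 50.1, -85.3] z 37.0 mean [ 473.3 -231.2   37. ]
tray 1051 [473.6, -231.6, 85.9, 76.8, -85.9] z 15.9 mean [ 473.3 -233.2   15.7]
strap 1502 [601.8, -31.8, 101.3, 63.3, 87.1] z 38.1 mean [603.1 -50.1  38. ]
tall 529 [598.9, -250.2, 31.1, 14.6, -10.3] z 68.1 mean [ 597.7 -249.8   67.9]
washer 625 [698.3, -122.1, 40.5, 38.3, 1.7] z 40.1 mean [ 694.6 -123.    40. ]
top
strap 756 [604.0, -20.7, 120.4, 57.9, 86.7] z 37.6 mean [605.7 -20.5  37.6]
tall 113 [600.8, -249.4, 29.5, 14.2, -9.6] z 67.5 mean [ 600.7 -249.3   67.4]
washer 232 [699.5, -121.5, 38.4, 37.4, -89.8] z 39.4 mean [ 699.8 -121.4   39.5]
scene
wp 564 [474.4, -229.1, 62.7, 50.5, -85.9] z 37.2 mean [ 473.4 -226.1   37. ]
tray 321 [474.8, -228.2, 88.3, 76.7, -86.0] z 15.8 mean [ 470.6 -216.8   15.8]
strap 892 [602.8, -19.2, 121.4, 61.9, 87.2] z 38.4 mean [604.2 -16.9  38.2]
tall 60 [603.4, -247.9, 26.7, 13.8, -13.6] z 67.9 mean [ 605.5 -246.5   67.6]
washer 202 [698.6, -118.6, 37.9, 36.1, -46.5] z 40.2 mean [ 697.  -117.1   40.1]
```

View pics/end.png

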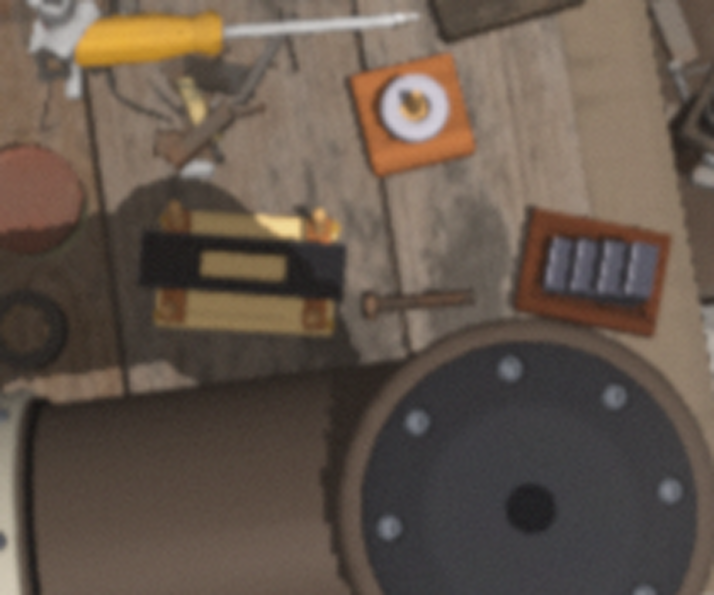

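The final view shows the washer on its post (413,105), the strap in its cradle (243,265) and the step block in its pocket (600,268). The wrist and scene cameras put the aluminium block flat in the tray, top at 37 mm. Every part is home, so I'm handing in.

```bash
python3 -c "
from workcell import close_job
print(close_job())"
```

```text
the job is handed in; nothing more can be done
None
```

I put all four parts in their places and handed the job in at about 30 s of the 93 s allowed; camera checks before hand-in showed each one fully home and level, but no verdict has come back.

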